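Lock, load, close and start the carousel mixer

TASK

Get the small carousel mixer ready for its run: turn the carousel by its centre knob until the hole in its lug lies under the hole in the bracket, take the locking pin from its stand and push it down through both until its collar sits on the bracket. Then stand every small white bottle that stands out on the worktop to the left of the mixer upright on a raised pad of the carousel, one to a pad. Then push the clear sliding guard fully shut until its latch clicks, and last press the start button on the catch housing fully in; the pin stays in.

Things in the scene. Friction and masses are not known exactly. Their poses are not given: they have to be found in the camera images.
- mixer_base: fixed white base slab, top 17 mm above the worktop, x -115 to +85, y -123 to +82 mm in its own frame. Origin on the carousel's vertical axis at worktop height; its -x side faces roughly to the robot, z up. Carousel in the middle, steel lock bracket on the -y side, guard along the -x side, grey catch housing (32 mm square, 75 mm high, start button on top) at the -x -y corner
- carousel (a joint): angle of the carousel about its vertical axis, rad, positive counter-clockwise from above, range -0.4 to 1.8; 0 = lug hole exactly under bracket hole (its axes are then those of mixer_base). Turns against light friction (0.05 N m) and stays where left. Disc 150 mm across, its top 40 mm above the worktop
- knob_grip (a point): grip point of the carousel's black bar knob, on the carousel axis, 74 mm above the worktop. The bar is 40 mm long along this frame's x, 14 mm wide along its y, and reaches from 50 to 84 mm above the worktop; the frame turns with the carousel.
- lug_hole (a point): centre of the upper mouth of the 18 mm through hole in the carousel's lug, 40 mm above the worktop, 88 mm from the axis (on the carousel's own -y side); the lug is 10 mm thick; turns with the carousel
- lock_hole (a point): centre of the upper mouth of the 18 mm through hole in the fixed bracket's arm, 80 mm above the worktop; arm 36 x 40 mm, 10 mm thick; 88 mm from the carousel axis on mixer_base's -y side; axes as mixer_base. The bracket's upright stands on the side away from the axis, no higher than the arm but for two 3 mm screw heads
- lock_pin: steel pin, 94 mm long: shaft 14 mm across, 60 mm long, its lowest 10 mm tapered to 6 mm; above it a collar 30 mm across (60 to 65 mm from the tip) and a black round grip 22 mm across (65 to 94 mm). Origin at the tip, z towards the grip; 0.12 kg. Starts upright in the stand, collar on it, tip 4 mm above the worktop. Fully in: collar on the bracket, tip 60 mm below the hole's upper mouth
- pin_stand: loose grey block 56 x 56 x 64 mm tall with an 18 mm through hole in the middle, in which the locking pin is kept; 0.6 kg; origin at the centre of its underside
- bottle_1: white reagent bottle, 44 mm across (straight-sided up to 50 mm, then a sloping shoulder) and 80 mm tall, with a screw cap 27.6 mm across that takes up the top 13 mm (67 to 80 mm above the foot); 0.15 to 0.3 kg; origin at the centre of its underside, z up. May be absent (then the state gives None).
- bottle_2: white reagent bottle, 44 mm across (straight-sided up to 50 mm, then a sloping shoulder) and 80 mm tall, with a screw cap 27.6 mm across that takes up the top 13 mm (67 to 80 mm above the foot); 0.15 to 0.3 kg; origin at the centre of its underside, z up. May be absent (then the state gives None).
- bottle_3: white reagent bottle, 44 mm across (straight-sided up to 50 mm, then a sloping shoulder) and 80 mm tall, with a screw cap 27.6 mm across that takes up the top 13 mm (67 to 80 mm above the foot); 0.15 to 0.3 kg; origin at the centre of its underside, z up. May be absent (then the state gives None).
- bottle_4: white reagent bottle, 44 mm across (straight-sided up to 50 mm, then a sloping shoulder) and 80 mm tall, with a screw cap 27.6 mm across that takes up the top 13 mm (67 to 80 mm above the foot); 0.15 to 0.3 kg; origin at the centre of its underside, z up. May be absent (then the state gives None).
- pad_1 (a point): centre of the top face of raised pad 1 of 4 on the carousel: a round rubber-topped pad 28 mm across that stands 14 mm above the carousel disc, its top 54 mm above the worktop, 52 mm from the carousel axis; it turns with the carousel
- pad_2 (a point): centre of the top face of raised pad 2 of 4 on the carousel: a round rubber-topped pad 28 mm across that stands 14 mm above the carousel disc, its top 54 mm above the worktop, 52 mm from the carousel axis; it turns with the carousel
- pad_3 (a point): centre of the top face of raised pad 3 of 4 on the carousel: a round rubber-topped pad 28 mm across that stands 14 mm above the carousel disc, its top 54 mm above the worktop, 52 mm from the carousel axis; it turns with the carousel
- pad_4 (a point): centre of the top face of raised pad 4 of 4 on the carousel: a round rubber-topped pad 28 mm across that stands 14 mm above the carousel disc, its top 54 mm above the worktop, 52 mm from the carousel axis; it turns with the carousel
- guard (a joint): sliding guard's travel in m: 0 fully open, 0.090 against its stop (fully shut); grows as the guard slides along mixer_base's -y direction. Light friction (about 1 N) until about 0.075, where its nose meets a spring roller that takes about 5 N to pass; past 0.082 the roller snaps out behind the nose and holds it shut
- run_button (a joint): travel of the start button in m: 0 out, 0.006 fully in; a spring needs 5 N for the whole way and brings it back out. Counts as pressed beyond 0.0045
- run_button_top (a point): centre of the top of the round black start button, 24 mm across, in a grey ring 40 mm across on the catch housing; 97 mm above the worktop when out; it is pressed straight down
- guard_handle (a point): centre of the top of the guard's black handle, 126 mm above the worktop: upright block 20 mm along mixer_base's y, 14 mm along its x, standing 36 mm above the guard's top edge. The guard is an upright clear panel in an aluminium frame, 140 mm long, 8 mm thick, handle at mid-length, 100 mm from the carousel axis on the -x side; axes as mixer_base

How it is judged (in metres and radians):
On the way, in this order (a step that is already met when the one before it is completed fails the run):
1. the carousel is turned so that its lug hole lies under the bracket hole, and the pin is pushed through both until its collar sits on the bracket (z of lock_pin in the frame of lock_hole below -0.056 m and horizontal distance between lock_pin and lock_hole below 0.007 m and angle between lock_pin's own z axis and vertical below 0.08 rad and value of joint carousel between -0.05 and 0.05 rad), for 0.2 s.
2. every bottle present stands upright on a pad, let go, with the pin still in (all of step 1 and (horizontal distance between bottle_1 and pad_1 below 0.012 m or horizontal distance between bottle_1 and pad_2 below 0.012 m or horizontal distance between bottle_1 and pad_3 below 0.012 m or horizontal distance between bottle_1 and pad_4 below 0.012 m) and height (world z) of bottle_1 between 0.051 and 0.058 m and angle between each of bottle_1, bottle_2, bottle_3, bottle_4's own z axis and vertical below 0.1 rad and (horizontal distance between bottle_2 and pad_1 below 0.012 m or horizontal distance between bottle_2 and pad_2 below 0.012 m or horizontal distance between bottle_2 and pad_3 below 0.012 m or horizontal distance between bottle_2 and pad_4 below 0.012 m) and height (world z) of bottle_2 between 0.051 and 0.058 m and (horizontal distance between bottle_3 and pad_1 below 0.012 m or horizontal distance between bottle_3 and pad_2 below 0.012 m or horizontal distance between bottle_3 and pad_3 below 0.012 m or horizontal distance between bottle_3 and pad_4 below 0.012 m) and height (world z) of bottle_3 between 0.051 and 0.058 m and (horizontal distance between bottle_4 and pad_1 below 0.012 m or horizontal distance between bottle_4 and pad_2 below 0.012 m or horizontal distance between bottle_4 and pad_3 below 0.012 m or horizontal distance between bottle_4 and pad_4 below 0.012 m) and height (world z) of bottle_4 between 0.051 and 0.058 m and linear speed of each of bottle_1, bottle_2, bottle_3, bottle_4 below 0.02 m/s and contact force between the fingers and bottle_1 below 0.1 N and contact force between the fingers and bottle_2 below 0.1 N and contact force between the fingers and bottle_3 below 0.1 N and contact force between the fingers and bottle_4 below 0.1 N), for 0.3 s.
3. the guard is shut and latched (value of joint guard above 0.086 m), for 0.2 s.
4. the start button is pressed fully in, with the guard shut (value of joint guard above 0.086 m and value of joint run_button above 0.0045 m), for 0.04 s.
At the end, for the whole second after the job is handed in: The pin is in (collar within 4 mm of the bracket, carousel within 0.05 rad of the aligned position), every bottle present stands upright (within 0.1 rad) on a pad, its centre within 12 mm of the pad's, at rest, and the guard is shut past its latch (travel over 86 mm) (all of step 1 and (horizontal distance between bottle_1 and pad_1 below 0.012 m or horizontal distance between bottle_1 and pad_2 below 0.012 m or horizontal distance between bottle_1 and pad_3 below 0.012 m or horizontal distance between bottle_1 and pad_4 below 0.012 m) and height (world z) of bottle_1 between 0.051 and 0.058 m and angle between each of bottle_1, bottle_2, bottle_3, bottle_4's own z axis and vertical below 0.1 rad and (horizontal distance between bottle_2 and pad_1 below 0.012 m or horizontal distance between bottle_2 and pad_2 below 0.012 m or horizontal distance between bottle_2 and pad_3 below 0.012 m or horizontal distance between bottle_2 and pad_4 below 0.012 m) and height (world z) of bottle_2 between 0.051 and 0.058 m and (horizontal distance between bottle_3 and pad_1 below 0.012 m or horizontal distance between bottle_3 and pad_2 below 0.012 m or horizontal distance between bottle_3 and pad_3 below 0.012 m or horizontal distance between bottle_3 and pad_4 below 0.012 m) and height (world z) of bottle_3 between 0.051 and 0.058 m and (horizontal distance between bottle_4 and pad_1 below 0.012 m or horizontal distance between bottle_4 and pad_2 below 0.012 m or horizontal distance between bottle_4 and pad_3 below 0.012 m or horizontal distance between bottle_4 and pad_4 below 0.012 m) and height (world z) of bottle_4 between 0.051 and 0.058 m and linear speed of each of bottle_1, bottle_2, bottle_3, bottle_4 below 0.02 m/s and value of joint guard above 0.086 m); the robot touches nothing.
Of bottle_1, bottle_2, bottle_3, bottle_4 only 3 to 4 are there at a start; the rules pass over those that are not, and their reading is None.
At some moment in a run one of pin_stand may be knocked a few centimetres aside while the robot is not near it.
It also fails if it takes over 192 s, if anything falls off the work surface, if the arm or the gripper's body presses on something with over 40 N, if the wrist force passes 120 N, or if a joint passes its speed limit or range.

ROBOT

A 6-joint arm with a two-finger parallel gripper is mounted at the origin on a cart in front of the work surface, level with it; the furniture and walls round the work are solid. World frame = base frame: x ahead of the robot, y to its left, z up, the work surface at z = 0. Lengths are in m, angles in degrees, forces in N, time in s.
With the tool pointing down it reaches from about 0.275 to 1 m from the base axis. Payload 8.4 kg.
Tool frame: the origin (TCP) lies on the mounting face of the last link; the fingertips stand 173 mm ahead of it and the grasp point (between the pads) lies 155 mm ahead of it (robot.nose_length is the distance from the TCP to the fingertips, in m); z points along the fingers, y is the line along which they close (so a half turn about z gives the same grasp; the last joint's range is limited). The gripper opens to 85 mm and grips with 20 to 120 N. Pads are 22 mm wide; open, the fingers measure 114 mm over their backs; the gripper's body (76 mm by 85 mm) begins 54 mm behind the grasp point. The pads swing forward as they close: fully open they stand 13 mm farther back than shut.
Start: joints at [75.035, 20.225, 93.587, -0, 66.188, -0.138], TCP at [0.16, 0.604, 0.405] pointing down, gripper open.
Joint ranges: [-150.9, 150.9], [-52.94, 120.26], [3.33, 152.33], [-74.26, 254.26], [0, 154.13], [-172.89, 172.89]. Speed limits (degrees/s): [127.2, 127.2, 159.86, 180, 180, 180].

INTERFACE

Orientations are given as a 3x3 rotation matrix whose columns are the frame's x, y, z axes.
In Python, from plant import sensors, viewer, robot gives the robot as it stands. The module is installed in compiled form; this text tells all that it offers.
- The arm moves only by the tool drive_tool, never from a script. Its argument "motion" is a list of rows, each a list of 3 entries, a list of its own where there are three numbers: the opening, from 0 (shut) to 1 (fully open), then the shift along the tool's x, y, z in m, then the turn, a rotation vector about the tool's x, y, z in degrees. A call has 1 to 5 rows; each row shifts and turns the commanded pose from where the row before left it, along the tool's axes as they then stand; what a row does not reach is not made up. A row lasts 1/10 s, in which the tool goes at most 50 mm and 8.59 degrees, less where a joint would pass 70% of its speed; a pose out of reach is approached as far as the arm can. A call is refused whole if a number of a shift passes 0.05 or a number of a turn 8.59, either way. A call with a gripper value outside its range is refused whole. The fingers move at their own pace and stop on an object; "force" is the grip in N (left out, the last holds). Time passes only in rows, so rows that do not move let the fingers close. It gives the time, the measured TCP pose, the force, the opening and the grip force at its end, in the units of the state.
- sensors.observe(): the state, without advancing time (a new reading comes with each control period).
- viewer.capture(name): name is "side" or "top"; returns a dict with "image" (480x640x3 uint8, blue, green, red), "fx", "fy", "cx", "cy" (pixels), "R" (3x3) and "t" (3): a world point X has camera coordinates R X + t. Camera axes: x right, y down, z forward; pixel columns grow to the right and rows downward; lengths in m; the calibration is good to about 2 mm. A picture is of the moment at which its call begins. There is no depth.
- robot.finish_job(): hands the job in; it is judged then, once.
The state is a dict: "time_s": time; "q": joint angles; "joint_vel": joint speeds; "effort": joint torques, N m; "tcp_pos": TCP position; "eef_rot": TCP orientation; "contact_force": force on the tool from outside, world axes, zero at the start; "moment": the same for the moment, N m; "gripper_width": finger opening in m; "finger_force": force on a finger pad.
Only numpy, scipy, OpenCV 4.12 (cv2) and the standard library are available. Lean on these libraries where they do the work, as an engineer would, in place of code of your own. Each camera call takes 0.05 s, during which the arm holds its last target. There are 200 camera calls.

## Working session

There is one attempt and no reset: what is moved stays moved. The work goes in short steps, Python scripts to look and compute and a tool call to move; the robot and the scene stay as the last step left them, time stands still between calls to the robot, and variables do not carry over. Pictures are saved under pics/ and viewed, at most 14 in all, crops included, and the job is handed in when it is done.

Besides the shell and the picture viewer there is one more tool, called after "Request:" by a JSON object that holds its "op" and its "data". drive_tool: Moves the arm, as the interface text tells. Its arguments: {"type":"object","properties":{"motion":{"type":"array"},"force":{"type":"number"}},"required":["motion"]}

```bash
mkdir -p pics; cat > h.py <<'E'
import numpy as np, cv2
from plant import sensors, viewer, robot
def cap(n,f=None):
    c=viewer.capture(n)
    if f: cv2.imwrite('pics/'+f,c['image'])
    return c
def ray(c,u,v,z):
    R=np.array(c['R']);t=np.array(c['t']);d=R.T@np.array([(u-c['cx'])/c['fx'],(v-c['cy'])/c['fy'],1]);o=-R.T@t
    return o+d*(z-o[2])/d[2]
def proj(c,X):
    p=np.array(c['R'])@np.array(X)+np.array(c['t']);return p[0]/p[2]*c['fx']+c['cx'],p[1]/p[2]*c['fy']+c['cy']
def st():
    s=sensors.observe();np.set_printoptions(precision=4,suppress=True)
    print(s['time_s'],s['tcp_pos'],np.array(s['eef_rot']).tolist(),s['contact_force'],s['gripper_width'],s['finger_force'])
    return s
E
python3 - <<'E'
from h import *
for n in('top','side'):
    c=cap(n,n+'0.png');R=np.array(c['R']);print(n,c['fx'],c['cx'],c['cy'],-R.T@np.array(c['t']),R.tolist())
st()
E
```

```text
top 495.7240513115648 317.9729063981558 242.31778691624197 [ 0.38058708 -0.1278413   0.95199898] [[0.018385279676690444, -0.9995883269734858, 0.022026304037616143], [-0.993438847739375, -0.020750411104471775, -0.11246633381264916], [0.11287708932052015, -0.01981406110172896, -0.9934113778738315]]
side 614.545908192122 322.87301632073036 238.14405349607517 [ 0.27078816 -0.90416918  0.68601566] [[0.9589177429994504, -0.2836803341306632, -0.0014933815169354111], [-0.1688873904734481, -0.5666404289750303, -0.8064711238414324], [0.22793378753468926, 0.7735916831756333, -0.5912715926049399]]
0.1 [0.1599 0.604  0.404 ] [[-0.9667099303888586, 0.2558746012498055, -0.0003145199853800477], [0.25587479447491496, 0.9667092301606492, -0.001163561182141681], [6.323619426649017e-06, -0.0012053038860085968, -0.9999992736010133]] [-0.1301  0.0806  0.1884] 0.0855779072136075 0.0
```

View pics/top0.png

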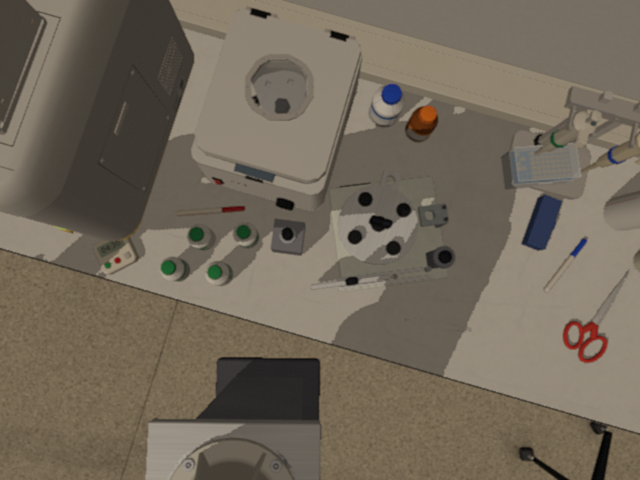

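View pics/side0.png

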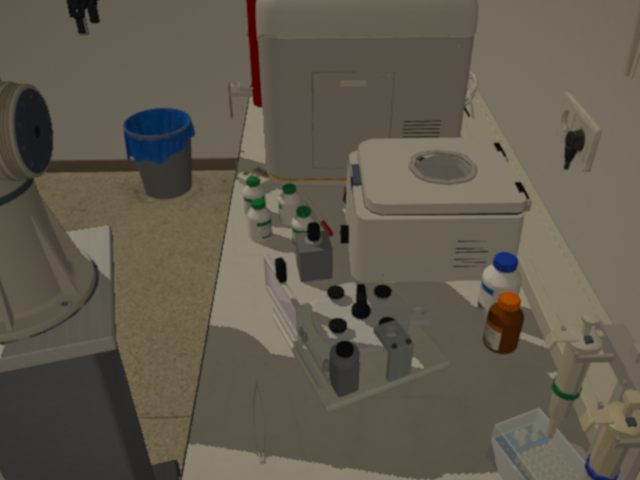

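The top view shows four green-capped bottles at (200,236), (245,234), (173,268) and (217,272). The pin and its stand are at (288,235), the knob at (380,222), the bracket at (433,215), the button at (445,257) and the handle at (352,281). The lug is probably near (390,180).

```bash
python3 - <<'E'
from h import *
c=cv2.imread('pics/top0.png');a=cv2.resize(c[165:305,300:460],None,fx=5,fy=4.28,interpolation=cv2.INTER_CUBIC)
a=cv2.resize(c[165:305,300:470],None,fx=4.2,fy=4.2,interpolation=cv2.INTER_CUBIC)
a=np.clip(a.astype(float)*1.5,0,255).astype(np.uint8);cv2.imwrite('pics/z0.png',a)
# green caps
t=cap('top');s=cap('side')
for n,k in(('top',t),('side',s)):
    h=cv2.cvtColor(k['image'],cv2.COLOR_BGR2HSV);m=cv2.inRange(h,(45,90,30),(85,255,255))
    N,l,q,ce=cv2.connectedComponentsWithStats(m)
    for i in range(1,N):
        if q[i,4]>40: print(n,ce[i],q[i].tolist(),ray(k,*ce[i],.08 if n=='top' else .076))
    m=cv2.inRange(k['image'],(0,0,0),(45,45,45));N,l,q,ce=cv2.connectedComponentsWithStats(m)
    for i in range(1,N):
        if 60<q[i,4]<600 and (270<ce[i][0]<470 and 170<ce[i][1]<400): print(n,'blk',ce[i],q[i].tolist())
E
```

```text
top [554.5        141.60416667] [551, 133, 12, 14, 48] [ 0.67439921 -0.57520353  0.08      ]
top [242.94852941 231.47058824] [237, 225, 13, 14, 136] [ 0.49620582 -0.01214525  0.08      ]
top [195.86524823 233.92198582] [190, 228, 13, 13, 141] [0.49007432 0.07049976 0.08      ]
top [167.85810811 267.02027027] [161, 261, 14, 13, 148] [0.43070844 0.11653912 0.08      ]
top [214.23448276 271.68275862] [208, 265, 14, 14, 145] [0.4241416  0.03544938 0.08      ]
top blk [364.93835616 198.79452055] [359, 192, 13, 14, 146]
top blk [284.61805556 203.59027778] [276, 198, 18, 12, 144]
top blk [403.09929078 209.45390071] [397, 203, 14, 14, 141]
top blk [379.74782609 222.71304348] [370, 216, 22, 15, 230]
top blk [287.08849558 233.11504425] [282, 227, 11, 13, 113]
top blk [354.55147059 236.43382353] [348, 230, 14, 14, 136]
top blk [392.92028986 247.46376812] [387, 241, 13, 14, 138]
top blk [444.69871795 256.38461538] [438, 250, 14, 14, 156]
top blk [430.30232558 259.26744186] [427, 252, 8, 16, 86]
top blk [351.49333333 280.49333333] [346, 277, 12, 8, 75]
side [252.85185185 180.87037037] [247, 176, 
[... 264 characters left out ...]
97, 206, 14, 11, 130] [ 0.49558844 -0.01800182  0.076     ]
side [563.54913295 392.93063584] [552, 379, 29, 21, 173] [ 0.70121429 -0.50533137  0.076     ]
side blk [313.5450237  231.65402844] [307, 222, 14, 20, 211]
side blk [343.88888889 233.66666667] [340, 225, 8, 18, 126]
side blk [280.59605911 269.7635468 ] [276, 258, 10, 25, 203]
side blk [360.80299252 303.49875312] [352, 284, 18, 35, 401]
side blk [382.25555556 291.13333333] [374, 285, 17, 13, 180]
side blk [335.34911243 292.1183432 ] [328, 286, 16, 13, 169]
side blk [385.2238806  319.98507463] [379, 317, 15, 8, 67]
side blk [337.35678392 325.36180905] [329, 319, 17, 14, 199]
side blk [344.23104693 349.34296029] [335, 341, 19, 18, 277]
```

View pics/z0.png

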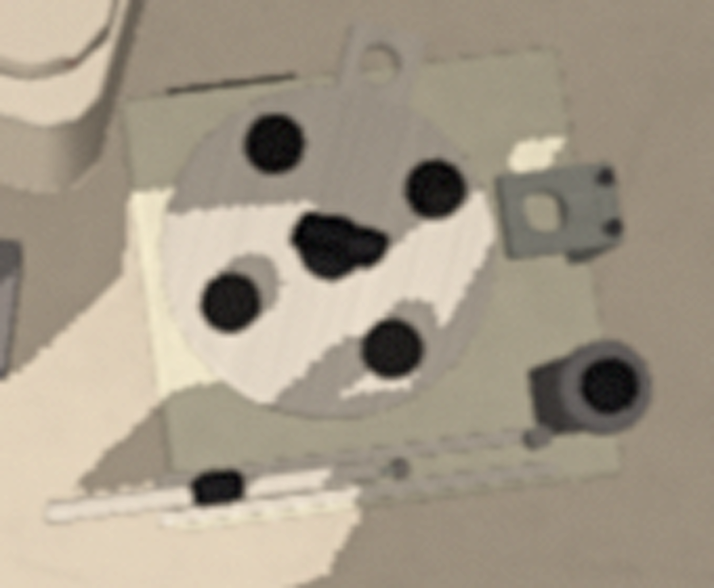

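```bash
python3 - <<'E'
from h import *
t=cap('top')
P=[(364.9,198.8),(403.1,209.45),(354.55,236.4),(392.9,247.5)]
W=np.array([ray(t,u+.0,v+.0,.054) for u,v in P]);C=W.mean(0);print(W,C,np.linalg.norm(W-C,axis=1))
L=ray(t,390.7,179.8,.04);K=ray(t,429.8,215.2,.08);B=ray(t,444.7,256.4,.097);G=ray(t,351.5,280.5,.126);pin=ray(t,287.1,233.1,.098)
print('knobtop',ray(t,379.7,222.7,.084))
for n,x in zip('L K B G pin'.split(),(L,K,B,G,pin)):
    d=(x-C)[:2];print(n,x,np.linalg.norm(d),np.degrees(np.arctan2(d[1],d[0])))
for w in W: d=(w-C)[:2];print(np.degrees(np.arctan2(d[1],d[0])))
s=cap('side')
print('side pads',[ray(s,u,v,.054) for u,v in((382.2,291.1),(335.3,292.1),(337.4,325.4))])
print('side pin', ray(s,313.8,225.5,.098),'btn',ray(s,344.2,347,.097))
E
```

```text
[[ 0.56525323 -0.23088253  0.054     ]
 [ 0.54689973 -0.30164067  0.054     ]
 [ 0.49491098 -0.21245219  0.054     ]
 [ 0.47595379 -0.28285805  0.054     ]] [ 0.52075443 -0.25695836  0.054     ] [0.05157607 0.05176954 0.05146536 0.05174835]
knobtop [ 0.51655007 -0.2541052   0.084     ]
L [ 0.60565451 -0.2809433   0.04      ] 0.0882230202483231 -15.775404121418982
K [ 0.53271478 -0.34459544  0.08      ] 0.08844946282770033 -82.22851755037716
B [ 0.45768223 -0.36591712  0.097     ] 0.12589723699253386 -120.06496501800326
G [ 0.4116288  -0.20132636  0.126     ] 0.12248805272570674 152.98761895324088
pin [ 0.49260034 -0.09099993  0.098     ] 0.16832959701355082 99.62829898001787
30.36985522892997
-59.66649365921833
120.1424990409869
-149.9673684259977
side pads [array([ 0.56336472, -0.23728004,  0.054     ]), array([ 0.49271769, -0.21870164,  0.054     ]), array([ 0.47371515, -0.28950851,  0.054     ])]
side pin [ 0.49308991 -0.09637893  0.098     ] btn [ 0.45635298 -0.3719542   0.097     ]
```

Request:
{"op": "drive_tool", "data": {"motion": [[1,[-0.028,-0.038,0],[0,0,0]],[1,[-0.028,-0.038,0],[0,0,0]],[1,[-0.028,-0.038,0],[0,0,0]],[1,[-0.028,-0.038,0],[0,0,0]]]}}

```text
time_s: 0.7
tcp_pos: [0.2296, 0.4269, 0.4046]
eef_rot: [[-0.967, 0.255, 0.0], [0.255, 0.967, -0.0], [-0.0, 0.0, -1.0]]
contact_force: [1.0, -0.1, -0.2]
gripper_width: 0.0854
finger_force: 0.0
```

Request:
{"op": "drive_tool", "data": {"motion": [[1,[-0.028,-0.038,0],[0,0,0]],[1,[-0.028,-0.038,0],[0,0,0]],[1,[-0.028,-0.038,0],[0,0,0]],[1,[-0.028,-0.038,0],[0,0,0]]]}}

```text
time_s: 1.1
tcp_pos: [0.2988, 0.2513, 0.4049]
eef_rot: [[-0.967, 0.255, 0.001], [0.255, 0.967, 0.0], [-0.001, 0.001, -1.0]]
contact_force: [-0.0, -0.3, -0.7]
gripper_width: 0.0855
finger_force: 0.0
```

Request:
{"op": "drive_tool", "data": {"motion": [[0.5,[-0.023,-0.04,0],[0,0,0]],[0.5,[-0.023,-0.04,0],[0,0,0]],[0.5,[-0.023,-0.04,0],[0,0,0]],[0.5,[-0.023,-0.04,0],[0,0,0]],[0.5,[-0.023,-0.04,0],[0,0,0]]]}}

```text
time_s: 1.6
tcp_pos: [0.3586, 0.0283, 0.4051]
eef_rot: [[-0.967, 0.256, 0.001], [0.256, 0.967, 0.0], [-0.001, 0.0, -1.0]]
contact_force: [0.4, 0.9, 0.4]
gripper_width: 0.0424
finger_force: 0.0
```

Request:
{"op": "drive_tool", "data": {"motion": [[0.5,[-0.023,-0.04,0],[0,0,0]],[0.5,[-0.023,-0.04,0],[0,0,0]],[0.5,[-0.023,-0.04,0],[0,0,0]],[0.5,[-0.023,-0.04,0],[0,0,0]],[0.5,[-0.023,-0.04,0],[0,0,0]]]}}

```text
time_s: 2.1
tcp_pos: [0.4187, -0.1947, 0.4049]
eef_rot: [[-0.967, 0.256, 0.001], [0.256, 0.967, -0.0], [-0.001, 0.0, -1.0]]
contact_force: [1.3, 0.4, -0.2]
gripper_width: 0.0427
finger_force: 0.0
```

Request:
{"op": "drive_tool", "data": {"motion": [[0.5,[0,0,0],[0,0,8.5]],[0.5,[0,0,0],[0,0,8.5]],[0.5,[0,0,0],[0,0,8.5]],[0.5,[0,0,0],[0,0,8.5]],[0.5,[0,0,0],[0,0,8.5]]]}}

```text
time_s: 2.6
tcp_pos: [0.4186, -0.1926, 0.4047]
eef_rot: [[-0.534, 0.845, 0.0], [0.845, 0.534, 0.0], [0.0, 0.0, -1.0]]
contact_force: [-0.3, -0.5, -0.1]
gripper_width: 0.0431
finger_force: 0.0
```

Request:
{"op": "drive_tool", "data": {"motion": [[0.5,[0,0,0],[0,0,8.5]],[0.5,[0,0,0],[0,0,8.5]],[0.5,[0,0,0],[0,0,8.5]],[0.5,[0,0,0],[0,0,8.5]],[0.5,[0,0,0],[0,0,8.5]]]}}

```text
time_s: 3.1
tcp_pos: [0.4186, -0.1925, 0.4047]
eef_rot: [[0.177, 0.984, 0.0], [0.984, -0.177, -0.0], [-0.0, 0.0, -1.0]]
contact_force: [-0.1, -0.0, -0.5]
gripper_width: 0.0428
finger_force: 0.0
```

```bash
cat >> h.py <<'E'
def plan(x,y,z,psi):
    "grasp point target world, yaw of tool y; prints shift in current tool axes, and turn about tool z after it, plus rotated-axes shift"
    s=sensors.observe();R=np.array(s['eef_rot']);p=np.array(s['tcp_pos'])
    d=np.array([x,y,z])+[0,0,.155]-p
    cur=np.degrees(np.arctan2(R[1,1],R[0,1]));tn=-((psi-cur+180)%360-180)
    c,q=np.cos(np.radians(psi)),np.sin(np.radians(psi));T=np.array([[-q,c,0],[c,q,0],[0,0,-1]]).T
    np.set_printoptions(precision=4,suppress=True)
    print('t%.2f'%s['time_s'],'tcp',p,'psi %.2f'%cur,'q',np.array(s['q']).round(1),'F',np.array(s['contact_force']),'w',round(s['gripper_width'],4),s['finger_force'])
    print(' shift now',R.T@d,' turn %.2f'%tn,' tilt',R[:2,2],' shift after turn',T.T@d)
E
python3 -c "
from h import *
plan(.5207,-.257,.15,-15)"
```

```text
t3.10 tcp [ 0.4186 -0.1925  0.4047] psi -10.18 q [-24.9   5.4 112.9  -0.   61.7 -14.7] F [-0.1191 -0.0398 -0.5319] w 0.0428 0.0
 shift now [-0.0454  0.1119  0.0997]  turn 4.82  tilt [ 0.0001 -0.0001]  shift after turn [-0.0358  0.1153  0.0997]
```

Request:
{"op": "drive_tool", "data": {"motion": [[0.5,[0,0,0],[0,0,4.8]],[0.5,[-0.009,0.029,0.025],[0,0,0]],[0.5,[-0.009,0.029,0.025],[0,0,0]],[0.5,[-0.009,0.029,0.025],[0,0,0]],[0.5,[-0.009,0.029,0.025],[0,0,0]]]}}

```text
time_s: 3.6
tcp_pos: [0.5228, -0.2573, 0.3037]
eef_rot: [[0.253, 0.968, 0.0], [0.968, -0.253, -0.0], [-0.0, 0.0, -1.0]]
contact_force: [0.6, -0.3, 1.0]
gripper_width: 0.0428
finger_force: 0.0
```

Request:
{"op": "drive_tool", "data": {"motion": [[0.5,[0,0,0.025],[0,0,0]],[0.5,[0,0,0.025],[0,0,0]],[0.5,[0,0,0.014],[0,0,0]],[0.5,[0,0,0.012],[0,0,0]],[0.5,[0,0,0],[0,0,0]]]}}

```text
time_s: 4.1
tcp_pos: [0.5214, -0.2565, 0.2277]
eef_rot: [[0.252, 0.968, -0.002], [0.968, -0.252, 0.001], [0.0, -0.002, -1.0]]
contact_force: [0.0, -0.2, 0.3]
gripper_width: 0.0431
finger_force: 0.0
```

Request:
{"op": "drive_tool", "data": {"motion": [[0.0,[0,0,0],[0,0,0]],[0.0,[0,0,0],[0,0,0]],[0.0,[0,0,0],[0,0,0]],[0,[0,0,0],[0,0,0]],[0,[0,0,0],[0,0,0]]], "force": 20}}

```text
time_s: 4.6
tcp_pos: [0.5212, -0.2566, 0.2299]
eef_rot: [[0.252, 0.968, -0.001], [0.968, -0.252, 0.0], [-0.0, -0.001, -1.0]]
contact_force: [-5.9, 0.1, 5.2]
gripper_width: 0.0137
finger_force: 22.5
```

```bash
python3 -c "
from h import *
plan(.5207,-.257,.074,-15)
cap('side','s1.png');cap('top','t1.png')"
```

```text
t4.60 tcp [ 0.5212 -0.2566  0.2299] psi -14.62 q [-26.4  28.9 106.3  -0.   44.8 -11.7] F [-5.8558  0.0952  5.2079] w 0.0137 22.50330090522766
 shift now [-0.0005 -0.0004  0.0009]  turn 0.38  tilt [-0.0009  0.0001]  shift after turn [-0.0005 -0.0004  0.0009]
```

View pics/s1.png

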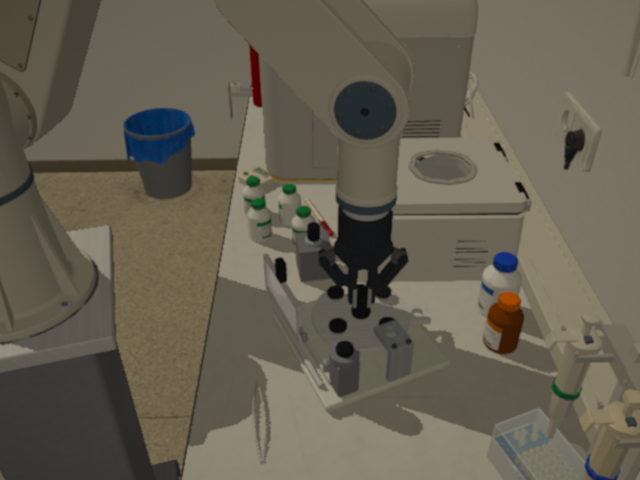

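Request:
{"op": "drive_tool", "data": {"motion": [[0,[0,0,0],[0,0,8.4]],[0,[0,0,0],[0,0,8.4]],[0,[0,0,0],[0,0,8.4]],[0,[0,0,0],[0,0,8.4]]]}}

```text
time_s: 5.1
tcp_pos: [0.5221, -0.2571, 0.2299]
eef_rot: [[0.75, 0.662, 0.002], [0.662, -0.75, -0.002], [0.0, 0.002, -1.0]]
contact_force: [-0.2, -3.1, -1.4]
gripper_width: 0.0136
finger_force: 21.5
```

Request:
{"op": "drive_tool", "data": {"motion": [[0,[0,0,0],[0,0,8.4]],[0,[0,0,0],[0,0,8.4]],[0,[0,0,0],[0,0,8.4]],[0,[0,0,0],[0,0,8.4]],[0,[0,0,0],[0,0,0]]]}}

```text
time_s: 5.6
tcp_pos: [0.5225, -0.2581, 0.2299]
eef_rot: [[0.991, 0.137, 0.003], [0.137, -0.991, -0.003], [0.003, 0.004, -1.0]]
contact_force: [0.5, -9.4, -5.0]
gripper_width: 0.0138
finger_force: 21.2
```

Request:
{"op": "drive_tool", "data": {"motion": [[0.5,[0,0,0],[0,0,0]],[0.5,[0,0,0],[0,0,0]],[0.5,[0,0,-0.03],[0,0,0]],[0.5,[0,0,-0.05],[0,0,0]],[0.5,[0,0,-0.05],[0,0,0]]]}}

```text
time_s: 6.1
tcp_pos: [0.5214, -0.2563, 0.36]
eef_rot: [[0.99, 0.143, -0.001], [0.143, -0.99, 0.001], [-0.001, -0.001, -1.0]]
contact_force: [1.1, 0.4, -0.4]
gripper_width: 0.0425
finger_force: 0.0
```

```bash
python3 -c "
from h import *
plan(.4926,-.091,.25,-82)"
```

```text
t6.10 tcp [ 0.5214 -0.2563  0.36  ] psi -81.81 q [-26.3  19.  101.5   0.   59.5  55.5] F [ 1.0798  0.4233 -0.446 ] w 0.0425 0.0
 shift now [-0.005  -0.1677 -0.0448]  turn 0.19  tilt [-0.0013  0.0009]  shift after turn [-0.0055 -0.1677 -0.045 ]
```

Request:
{"op": "drive_tool", "data": {"motion": [[0.5,[-0.018,-0.044,0],[0,0,0]],[0.5,[-0.018,-0.044,0],[0,0,0]],[0.5,[-0.018,-0.044,0],[0,0,0]],[0.5,[-0.018,-0.044,0],[0,0,0]]]}}

```text
time_s: 6.5
tcp_pos: [0.4242, -0.0913, 0.3592]
eef_rot: [[0.99, 0.142, 0.001], [0.142, -0.99, 0.0], [0.001, 0.0, -1.0]]
contact_force: [0.6, 1.2, 1.1]
gripper_width: 0.0429
finger_force: 0.0
```

Request:
{"op": "drive_tool", "data": {"motion": [[0.5,[-0.018,-0.044,0],[0,0,0]],[0.5,[-0.018,-0.044,0],[0,0,0]],[0.5,[-0.018,-0.044,0],[0,0,0]],[0.5,[0,0,0],[0,0,0]]]}}

```text
time_s: 6.9
tcp_pos: [0.3502, 0.0336, 0.3588]
eef_rot: [[0.989, 0.147, -0.001], [0.147, -0.989, 0.001], [-0.001, -0.001, -1.0]]
contact_force: [0.3, -0.3, 1.5]
gripper_width: 0.0423
finger_force: 0.0
```

```bash
python3 - <<'E'
from h import *
t=cap('top','t2.png');k=t['image']
a=cv2.resize(k[165:305,260:470],None,fx=3.8,fy=3.8,interpolation=cv2.INTER_CUBIC)
cv2.imwrite('pics/z2.png',np.clip(a.astype(float)*1.5,0,255).astype(np.uint8))
m=cv2.inRange(k,(0,0,0),(45,45,45));N,l,q,ce=cv2.connectedComponentsWithStats(m)
P=[]
for i in range(1,N):
    if 60<q[i,4]<600 and (270<ce[i][0]<470 and 170<ce[i][1]<300): print(ce[i],q[i].tolist())
print([ray(t,u,v,.18) for u,v in((195,150),(290,175),(325,185))],ray(t,130,235,.3))
plan(.492,-.092,.25,-82)
E
```

```text
[395.8962963 201.2962963] [390, 195, 13, 14, 135]
[284.60431655 203.50359712] [277, 198, 17, 12, 139]
[356.51388889 205.83333333] [350, 200, 14, 13, 144]
[379.13596491 222.18421053] [372, 211, 15, 22, 228]
[287.05882353 233.25210084] [282, 227, 11, 13, 119]
[401.41059603 240.59602649] [395, 234, 14, 14, 151]
[361.87218045 244.87218045] [356, 239, 13, 13, 133]
[444.65806452 256.40645161] [438, 250, 14, 14, 155]
[430.30232558 259.1627907 ] [427, 252, 8, 16, 86]
[351.55   280.6625] [346, 277, 12, 8, 80]
[array([0.61214202, 0.05531645, 0.18      ]), array([ 0.5750846 , -0.09677715,  0.18      ]), array([ 0.56018027, -0.15271961,  0.18      ])] [0.45919084 0.10654426 0.3       ]
t6.95 tcp [0.3519 0.0322 0.3591] psi -81.53 q [  5.   -1.6 127.    0.   54.6  86.5] F [1.153  0.3883 0.0487] w 0.0429 0.0
 shift now [ 0.1203  0.1435 -0.0458]  turn 0.47  tilt [0.0007 0.0004]  shift after turn [ 0.1215  0.1425 -0.0459]
```

View pics/z2.png

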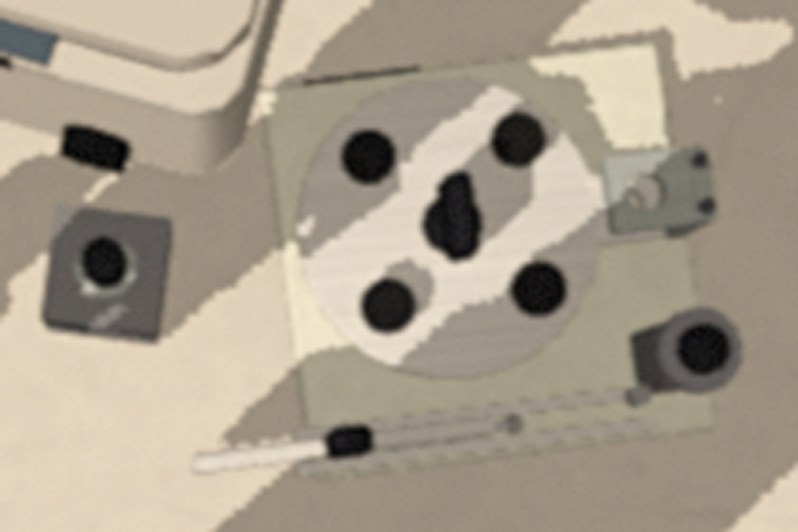

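Request:
{"op": "drive_tool", "data": {"motion": [[0.5,[0.03,0.036,0],[0,0,0]],[0.5,[0.03,0.036,0],[0,0,0]],[0.5,[0.03,0.036,0],[0,0,0]],[0.5,[0.03,0.036,0],[0,0,0]],[0.5,[0,0,0.04],[0,0,0]]]}}

```text
time_s: 7.45
tcp_pos: [0.4993, -0.1002, 0.3228]
eef_rot: [[0.99, 0.139, 0.014], [0.139, -0.99, -0.004], [0.013, 0.006, -1.0]]
contact_force: [-0.2, -1.5, 0.2]
gripper_width: 0.0428
finger_force: 0.0
```

```bash
python3 - <<'E'
from h import *
plan(.492,-.093,.089,-82)
t=cap('top')
W=np.array([ray(t,u,v,.054) for u,v in((395.9,201.3),(401.41,240.6),(361.87,244.87),(356.5,205.83))]);C=W.mean(0)
d=W-C;print(C,W,(np.degrees(np.arctan2(d[:,1],d[:,0]))-45)%90)
E
```

```text
t7.45 tcp [ 0.4993 -0.1002  0.3228] psi -82.00 q [-11.5  15.5 112.3  -0.1  51.3  70.5] F [-0.2201 -1.4727  0.1768] w 0.0428 0.0
 shift now [-0.0073 -0.0086  0.0786]  turn -0.00  tilt [ 0.0141 -0.0037]  shift after turn [-0.0062 -0.0081  0.0788]
[ 0.5205 -0.2571  0.054 ] [[ 0.5619 -0.2883  0.054 ]
 [ 0.489  -0.2985  0.054 ]
 [ 0.4796 -0.226   0.054 ]
 [ 0.5517 -0.2155  0.054 ]] [7.9105 7.6811 7.808  8.1326]
```

Request:
{"op": "drive_tool", "data": {"motion": [[0.5,[0,0,0.03],[0,0,0]],[0.5,[0,0,0],[0,0,0]],[0.5,[0,0,0],[0,0,0]]]}}

```text
time_s: 7.8
tcp_pos: [0.4924, -0.0956, 0.2891]
eef_rot: [[0.99, 0.142, -0.001], [0.142, -0.99, 0.0], [-0.001, -0.0, -1.0]]
contact_force: [-0.3, -0.5, 0.6]
gripper_width: 0.0426
finger_force: 0.0
```

```bash
python3 -c "
from h import *
plan(.492,-.093,.089,-82)"
```

```text
t7.80 tcp [ 0.4924 -0.0956  0.2891] psi -81.85 q [-11.2  18.  114.3  -0.   47.8  70.7] F [-0.2614 -0.5221  0.6202] w 0.0426 0.0
 shift now [ 0.0001 -0.0026  0.0451]  turn 0.15  tilt [-0.0014  0.0002]  shift after turn [ 0.     -0.0026  0.0451]
```

Request:
{"op": "drive_tool", "data": {"motion": [[0.5,[0,-0.0025,0.02],[0,0,0]],[0.5,[0,0,0.02],[0,0,0]],[0.5,[0,0,0.005],[0,0,0]],[0.5,[0,0,0],[0,0,0]]]}}

```text
time_s: 8.2
tcp_pos: [0.4924, -0.0928, 0.2445]
eef_rot: [[0.99, 0.142, 0.0], [0.142, -0.99, -0.0], [0.0, 0.0, -1.0]]
contact_force: [-0.4, 0.9, 0.4]
gripper_width: 0.0427
finger_force: 0.0
```

Request:
{"op": "drive_tool", "data": {"motion": [[0,[0,0,0],[0,0,0]],[0,[0,0,0],[0,0,0]],[0,[0,0,0],[0,0,0]],[0,[0,0,0],[0,0,0]],[0,[0,0,0],[0,0,0]]], "force": 50}}

```text
time_s: 8.7
tcp_pos: [0.4928, -0.0927, 0.2452]
eef_rot: [[0.99, 0.142, 0.002], [0.142, -0.99, -0.0], [0.002, 0.0, -1.0]]
contact_force: [-1.5, 1.6, 5.8]
gripper_width: 0.0204
finger_force: 48.6
```

```bash
python3 -c "
from h import *
plan(.492,-.093,.089,-82)"
```

```text
t8.70 tcp [ 0.4928 -0.0927  0.2452] psi -81.83 q [-10.8  22.  115.9   0.   42.   71. ] F [-1.4585  1.6283  5.7956] w 0.0204 48.592000007629395
 shift now [-0.0008  0.0002  0.0012]  turn 0.17  tilt [ 0.0021 -0.0001]  shift after turn [-0.0008  0.0002  0.0012]
```

Request:
{"op": "drive_tool", "data": {"motion": [[0,[0,0,-0.02],[0,0,0]],[0,[0,0,-0.03],[0,0,0]],[0,[0,0,-0.04],[0,0,0]],[0,[0,0,-0.03],[0,0,0]],[0,[0,0,0],[0,0,0]]]}}

```text
time_s: 9.2
tcp_pos: [0.4936, -0.093, 0.3686]
eef_rot: [[0.99, 0.142, 0.008], [0.142, -0.99, -0.002], [0.008, 0.003, -1.0]]
contact_force: [0.5, -0.6, -1.2]
gripper_width: 0.0202
finger_force: 49.0
```

Request:
{"op": "drive_tool", "data": {"motion": [[0,[0,0.02,0],[0,0,0]],[0,[0.002,0.04,0],[0,0,0]],[0,[0.002,0.04,0],[0,0,0]],[0,[0,0.04,0],[0,0,0]],[0,[0,0.04,0],[0,0,0]]]}}

```text
time_s: 9.7
tcp_pos: [0.5215, -0.2718, 0.3632]
eef_rot: [[0.99, 0.142, -0.0], [0.142, -0.99, 0.0], [-0.0, -0.0, -1.0]]
contact_force: [1.5, 0.6, -0.9]
gripper_width: 0.0204
finger_force: 49.1
```

Request:
{"op": "drive_tool", "data": {"motion": [[0,[0,0.04,0],[0,0,0]],[0,[0,0.02,0],[0,0,0]],[0,[0,0.016,0],[0,0,0]],[0,[0,0,0],[0,0,0]],[0,[0,0,0],[0,0,0]]]}}

```text
time_s: 10.2
tcp_pos: [0.5324, -0.3448, 0.3633]
eef_rot: [[0.99, 0.142, -0.001], [0.142, -0.99, 0.001], [-0.001, -0.001, -1.0]]
contact_force: [-1.1, -0.3, -1.4]
gripper_width: 0.0205
finger_force: 49.2
```

```bash
python3 - <<'E'
from h import *
plan(.5324,-.3461,.209,-82)
s=cap('side');t=cap('top')
a=cv2.resize(s['image'][210:410,290:490],None,fx=2,fy=2.5);b=cv2.resize(t['image'][165:305,380:520],None,fx=2.8,fy=3.57)
a=cv2.resize(s['image'][230:410,310:450],None,fx=3,fy=3,interpolation=cv2.INTER_CUBIC);b=cv2.resize(t['image'][150:300,370:480],None,fx=3.4,fy=3.6)
cv2.imwrite('pics/z3.png',np.clip(np.hstack([a,b[:540]]).astype(float)*1.4,0,255).astype(np.uint8))
for X in((.5324,-.3461,.08),(.5324,-.3461,.124),(.5324,-.3461,.184)): print(proj(s,X),proj(t,X))
E
```

```text
t10.20 tcp [ 0.5324 -0.3448  0.3633] psi -81.83 q [-33.1  23.3  94.6   0.   62.2  48.7] F [-1.0535 -0.2756 -1.4397] w 0.0205 49.21795427799225
 shift now [-0.0002  0.0013 -0.0007]  turn 0.17  tilt [-0.0009  0.0011]  shift after turn [-0.0002  0.0013 -0.0007]
(np.float64(390.4676777074695), np.float64(330.9598753843839)) (np.float64(430.63733199006094), np.float64(215.39188989626774))
(np.float64(392.55370286986715), np.float64(307.41557579249917)) (np.float64(437.0413365540673), np.float64(211.09092485491016))
(np.float64(395.6202124080649), np.float64(272.8048622833143)) (np.float64(446.92427504663357), np.float64(204.45348846060756))
```

View pics/z3.png

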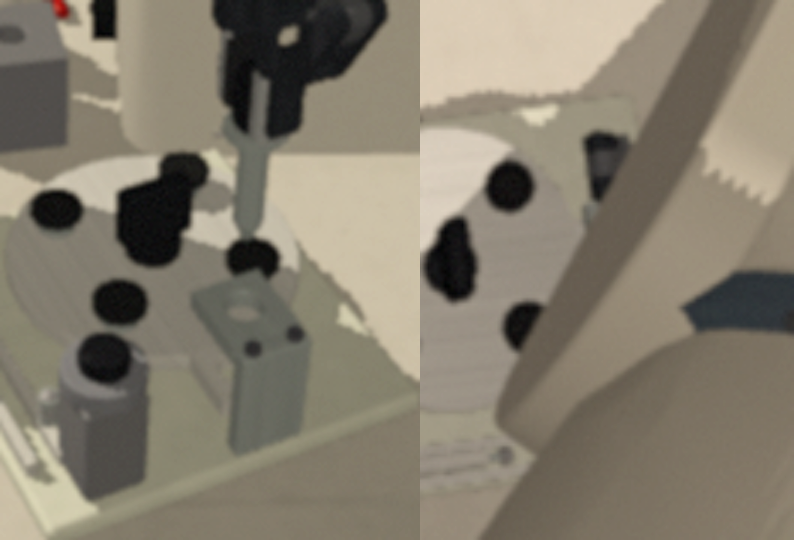

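Request:
{"op": "drive_tool", "data": {"motion": [[0,[0,0.003,0.018],[0,0,0]],[0,[0,0,0.01],[0,0,0]],[0,[0,0,0.006],[0,0,0]],[0,[0,0,0],[0,0,0]]]}}

```text
time_s: 10.7
tcp_pos: [0.5327, -0.3478, 0.3287]
eef_rot: [[0.99, 0.143, -0.002], [0.143, -0.99, 0.001], [-0.001, -0.001, -1.0]]
contact_force: [0.5, -0.5, -1.7]
gripper_width: 0.0205
finger_force: 49.2
```

```bash
python3 - <<'E'
from h import *
plan(.5324,-.3461,.170,-82)
s=cap('side')
print(ray(s,391.7,333.7,.08),ray(s,392.3,307.3,.122))
a=cv2.resize(s['image'][290:370,350:440],None,fx=7,fy=7,interpolation=cv2.INTER_CUBIC)
cv2.imwrite('pics/z4.png',np.clip(a.astype(float)*1.5,0,255).astype(np.uint8))
E
```

```text
t10.70 tcp [ 0.5327 -0.3478  0.3287] psi -81.80 q [-33.3  25.6  95.9   0.   58.6  48.5] F [ 0.5366 -0.543  -1.7145] w 0.0205 49.224854707717896
 shift now [-0.0001 -0.0017  0.0037]  turn 0.20  tilt [-0.0017  0.0011]  shift after turn [-0.0001 -0.0017  0.0037]
[ 0.5321 -0.3515  0.08  ] [ 0.5331 -0.3438  0.122 ]
```

View pics/z4.png

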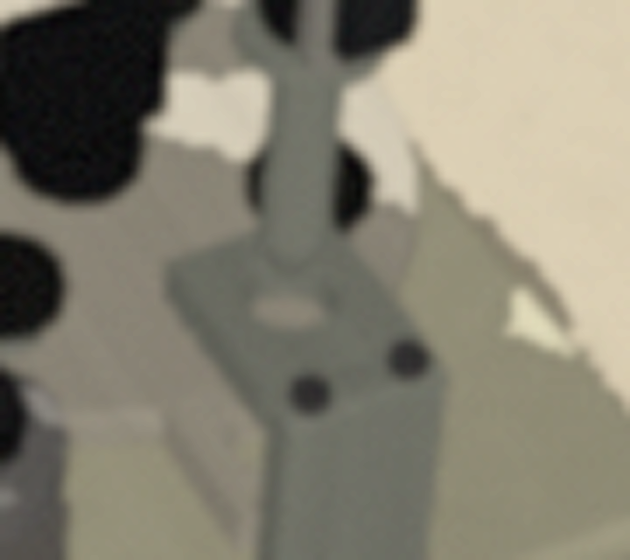

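Request:
{"op": "drive_tool", "data": {"motion": [[0,[0,0.002,0.005],[0,0,0]],[0,[0,0,0.006],[0,0,0]],[0,[0,0,0.006],[0,0,0]],[0,[0,0,0],[0,0,0]]]}}

```text
time_s: 11.15
tcp_pos: [0.5331, -0.35, 0.3117]
eef_rot: [[0.99, 0.142, -0.001], [0.142, -0.99, 0.002], [-0.001, -0.002, -1.0]]
contact_force: [1.1, 3.4, -2.0]
gripper_width: 0.0204
finger_force: 49.2
```

Request:
{"op": "drive_tool", "data": {"motion": [[0,[0,-0.001,0.004],[0,0,0]],[0,[0,0,0.005],[0,0,0]],[0,[0,0,0.005],[0,0,0]],[0,[0,0,0],[0,0,0]]]}}

```text
time_s: 11.55
tcp_pos: [0.5329, -0.3491, 0.2976]
eef_rot: [[0.99, 0.142, -0.001], [0.142, -0.99, 0.001], [-0.001, -0.001, -1.0]]
contact_force: [1.4, 4.3, -4.3]
gripper_width: 0.0208
finger_force: 49.3
```

Request:
{"op": "drive_tool", "data": {"motion": [[0,[0,-0.0015,0],[0,0,0]],[0,[0,0,0.005],[0,0,0]],[0,[0,0,0.005],[0,0,0]],[0,[0,0,0],[0,0,0]]]}}

```text
time_s: 11.95
tcp_pos: [0.5326, -0.3482, 0.2878]
eef_rot: [[0.99, 0.142, -0.001], [0.142, -0.99, -0.0], [-0.001, -0.0, -1.0]]
contact_force: [-0.2, -0.2, -0.7]
gripper_width: 0.0206
finger_force: 49.3
```

Request:
{"op": "drive_tool", "data": {"motion": [[0,[0,0,0.005],[0,0,0]],[0,[0,0,0.005],[0,0,0]],[0,[0,0,0.003],[0,0,0]],[0,[0,0,0],[0,0,0]]]}}

```text
time_s: 12.35
tcp_pos: [0.5327, -0.348, 0.275]
eef_rot: [[0.99, 0.142, -0.001], [0.142, -0.99, 0.0], [-0.001, -0.0, -1.0]]
contact_force: [0.1, 0.1, -0.3]
gripper_width: 0.0203
finger_force: 49.3
```

In the lug too, with no force.

Request:
{"op": "drive_tool", "data": {"motion": [[0,[0,0,0.005],[0,0,0]],[0,[0,0,0.005],[0,0,0]],[0,[0,0,0.003],[0,0,0]],[0,[0,0,0],[0,0,0]]]}}

```text
time_s: 12.75
tcp_pos: [0.5327, -0.3479, 0.262]
eef_rot: [[0.99, 0.142, -0.001], [0.142, -0.99, 0.001], [-0.001, -0.001, -1.0]]
contact_force: [-0.5, 0.2, -1.1]
gripper_width: 0.0204
finger_force: 49.3
```

Request:
{"op": "drive_tool", "data": {"motion": [[0,[0,0,0.002],[0,0,0]],[0,[0,0,0.002],[0,0,0]],[0,[0,0,0],[0,0,0]]]}}

```text
time_s: 13.05
tcp_pos: [0.533, -0.3481, 0.2611]
eef_rot: [[0.99, 0.142, 0.001], [0.142, -0.99, -0.0], [0.0, 0.0, -1.0]]
contact_force: [-6.1, 5.3, 20.2]
gripper_width: 0.0204
finger_force: 51.8
```

Request:
{"op": "drive_tool", "data": {"motion": [[0.48,[0,0,0],[0,0,0]],[0.48,[0,0,0],[0,0,0]],[0.48,[0,0,0],[0,0,0]],[0.48,[0,0,-0.03],[0,0,0]],[0.48,[0,0,-0.05],[0,0,0]]]}}

```text
time_s: 13.55
tcp_pos: [0.5319, -0.3474, 0.3359]
eef_rot: [[0.99, 0.142, -0.006], [0.142, -0.99, 0.004], [-0.005, -0.005, -1.0]]
contact_force: [0.1, 0.2, 0.5]
gripper_width: 0.0408
finger_force: 0.0
```

Request:
{"op": "drive_tool", "data": {"motion": [[0.48,[0,-0.04,-0.03],[0,0,0]],[0.48,[-0.01,-0.045,0],[0,0,0]],[0.48,[-0.01,-0.045,0],[0,0,0]],[0.48,[-0.01,-0.045,0],[0,0,0]],[0.48,[-0.01,-0.045,0],[0,0,0]]]}}

```text
time_s: 14.05
tcp_pos: [0.4611, -0.1345, 0.3686]
eef_rot: [[0.99, 0.142, 0.0], [0.142, -0.99, 0.0], [0.0, 0.0, -1.0]]
contact_force: [0.2, 1.1, 0.1]
gripper_width: 0.0412
finger_force: 0.0
```

```bash
python3 - <<'E'
from h import *
plan(.4955,-.015,.15,-82)
s=cap('side','s5.png');t=cap('top')
print([ray(t,u,v,0) for u,v in((133,236),(193,60),(40,222))], [ray(s,u,v,0) for u,v in((268,178),(345,178))])
E
```

```text
t14.05 tcp [ 0.4611 -0.1345  0.3686] psi -81.86 q [-16.4   9.7 113.    0.   57.3  65.4] F [0.2291 1.0637 0.1499] w 0.0412 0.0
 shift now [ 0.0509 -0.1134  0.0636]  turn 0.14  tilt [0.0003 0.    ]  shift after turn [ 0.0507 -0.1136  0.0636]
[array([0.4935, 0.2086, 0.    ]), array([ 0.8514,  0.1106, -0.    ]), array([0.5168, 0.3871, 0.    ])] [array([0.4835, 0.2401, 0.    ]), array([0.6443, 0.1921, 0.    ])]
```

View pics/s5.png

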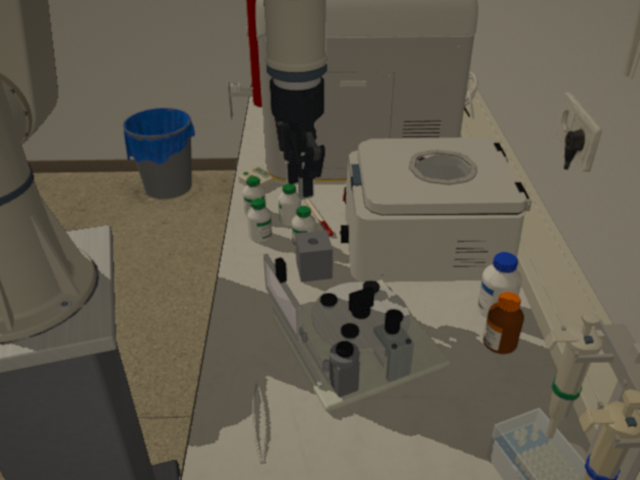

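Request:
{"op": "drive_tool", "data": {"motion": [[0.6,[0.017,-0.038,0.01],[0,0,0]],[0.6,[0.017,-0.038,0.02],[0,0,0]],[0.6,[0.017,-0.038,0.02],[0,0,0]],[0.6,[0,0,0.01],[0,0,0]],[0.6,[0,0,0],[0,0,0]]]}}

```text
time_s: 14.65
tcp_pos: [0.4961, -0.0154, 0.3072]
eef_rot: [[0.99, 0.144, -0.003], [0.144, -0.99, -0.0], [-0.003, -0.0, -1.0]]
contact_force: [0.5, -0.3, -0.5]
gripper_width: 0.051
finger_force: 0.0
```

```bash
python3 - <<'E'
from h import *
plan(.4955,-.015,.082,-82)
E
```

```text
t14.65 tcp [ 0.4961 -0.0154  0.3072] psi -81.69 q [ -1.9  16.  114.1  -0.   50.   79.8] F [ 0.4962 -0.3419 -0.4983] w 0.051 0.0
 shift now [-0.0004 -0.0005  0.0702]  turn 0.31  tilt [-0.0028 -0.0003]  shift after turn [-0.0006 -0.0005  0.0702]
```

Request:
{"op": "drive_tool", "data": {"motion": [[0.6,[0,0,0.03],[0,0,0]],[0.6,[0,0,0.025],[0,0,0]],[0.6,[0,0,0.015],[0,0,0]],[0.6,[0,0,0],[0,0,0]]]}}

```text
time_s: 15.05
tcp_pos: [0.4957, -0.0172, 0.2376]
eef_rot: [[0.99, 0.141, -0.003], [0.141, -0.99, -0.0], [-0.003, -0.0, -1.0]]
contact_force: [-0.7, -0.2, -0.3]
gripper_width: 0.0513
finger_force: 0.0
```

Request:
{"op": "drive_tool", "data": {"motion": [[0,[0,0,0],[0,0,0]],[0,[0,0,0],[0,0,0]],[0,[0,0,0],[0,0,0]],[0,[0,0,0],[0,0,0]],[0,[0,0,0],[0,0,0]]], "force": 40}}

```text
time_s: 15.55
tcp_pos: [0.497, -0.016, 0.2398]
eef_rot: [[0.99, 0.142, 0.002], [0.142, -0.99, -0.0], [0.002, 0.001, -1.0]]
contact_force: [0.2, -1.4, 7.8]
gripper_width: 0.0257
finger_force: 39.7
```

Request:
{"op": "drive_tool", "data": {"motion": [[0,[0,0,-0.02],[0,0,0]],[0,[0,0,-0.04],[0,0,0]],[0,[0,0,-0.05],[0,0,0]],[0,[0,0,-0.03],[0,0,0]],[0,[0,0,0],[0,0,0]]]}}

```text
time_s: 16.05
tcp_pos: [0.4975, -0.0158, 0.3833]
eef_rot: [[0.99, 0.142, 0.008], [0.142, -0.99, -0.0], [0.008, 0.001, -1.0]]
contact_force: [0.1, 0.3, -2.2]
gripper_width: 0.0255
finger_force: 40.1
```

```bash
python3 - <<'E'
from h import *
plan(.5615,-.2914,.222,-82)
E
```

```text
t16.05 tcp [ 0.4975 -0.0158  0.3833] psi -81.82 q [ -2.   10.1 110.3   0.   59.1  79.8] F [ 0.0916  0.2551 -2.1977] w 0.0255 40.09362995624542
 shift now [0.0241 0.2818 0.0069]  turn 0.18  tilt [ 0.0081 -0.0003]  shift after turn [0.025  0.2818 0.0063]
```

Request:
{"op": "drive_tool", "data": {"motion": [[0,[0.003,0.02,0],[0,0,0]],[0,[0.003,0.04,0],[0,0,0]],[0,[0.003,0.048,0],[0,0,0]],[0,[0.003,0.048,0],[0,0,0]],[0,[0.003,0.048,0],[0,0,0]]]}}

```text
time_s: 16.55
tcp_pos: [0.5398, -0.2172, 0.3775]
eef_rot: [[0.99, 0.143, -0.001], [0.143, -0.99, 0.001], [-0.001, -0.001, -1.0]]
contact_force: [1.2, -0.3, -2.2]
gripper_width: 0.0257
finger_force: 40.1
```

Request:
{"op": "drive_tool", "data": {"motion": [[0,[0.003,0.04,0],[0,0,0]],[0,[0.003,0.03,0],[0,0,0]],[0,[0.003,0.008,0],[0,0,0]],[0,[0,0,0],[0,0,0]],[0,[0,0,0],[0,0,0]]]}}

```text
time_s: 17.05
tcp_pos: [0.5598, -0.2906, 0.3778]
eef_rot: [[0.99, 0.142, -0.002], [0.142, -0.99, 0.001], [-0.001, -0.002, -1.0]]
contact_force: [0.0, -0.1, -2.0]
gripper_width: 0.0256
finger_force: 40.1
```

```bash
python3 - <<'E'
from h import *
plan(.5615,-.2914,.140,-82)
s=cap('side');t=cap('top')
a=cv2.resize(s['image'][190:390,290:460],None,fx=3,fy=3,interpolation=cv2.INTER_CUBIC)
cv2.imwrite('pics/z6.png',np.clip(a.astype(float)*1.4,0,255).astype(np.uint8))
print(proj(s,(.5615,-.2914,.054)),proj(s,(.5615,-.2914,.1396)))
E
```

```text
t17.05 tcp [ 0.5598 -0.2906  0.3778] psi -81.82 q [-27.6  22.2  94.3   0.   63.6  54.2] F [ 0.0444 -0.1263 -1.9848] w 0.0256 40.11400580406189
 shift now [0.0017 0.0012 0.0828]  turn 0.18  tilt [-0.0016  0.0013]  shift after turn [0.0016 0.0011 0.0828]
(np.float64(394.06572554207924), np.float64(314.3816185649106)) (np.float64(398.14819395661834), np.float64(269.7128917603936))
```

View pics/z6.png

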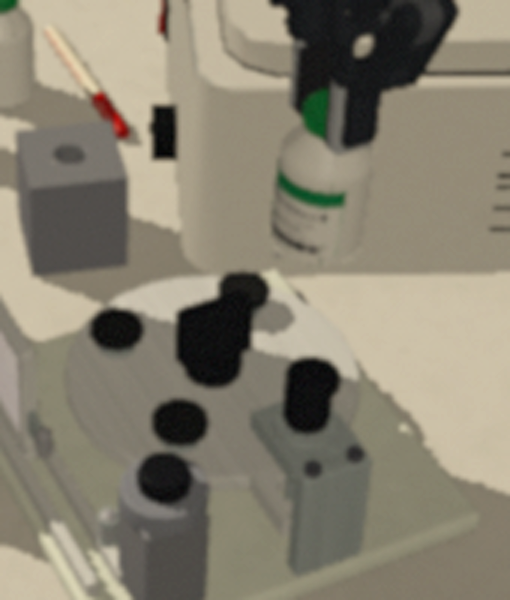

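Request:
{"op": "drive_tool", "data": {"motion": [[0,[0.005,0.001,0.03],[0,0,0]],[0,[0,0,0.03],[0,0,0]],[0,[0,0,0.015],[0,0,0]],[0,[0,0,0.004],[0,0,0]],[0,[0,0,0],[0,0,0]]]}}

```text
time_s: 17.65
tcp_pos: [0.5653, -0.2914, 0.2998]
eef_rot: [[0.99, 0.143, -0.0], [0.143, -0.99, 0.0], [-0.0, -0.0, -1.0]]
contact_force: [-0.2, -0.4, -2.0]
gripper_width: 0.0256
finger_force: 40.1
```

Request:
{"op": "drive_tool", "data": {"motion": [[0,[0,0,0.002],[0,0,0]],[0,[0,0,0.002],[0,0,0]],[0,[0,0,0],[0,0,0]]]}}

```text
time_s: 17.95
tcp_pos: [0.5654, -0.292, 0.2963]
eef_rot: [[0.99, 0.142, 0.001], [0.142, -0.99, -0.0], [0.001, 0.001, -1.0]]
contact_force: [0.4, -0.1, -1.3]
gripper_width: 0.0256
finger_force: 40.1
```

Request:
{"op": "drive_tool", "data": {"motion": [[0,[0,0,0.002],[0,0,0]],[0,[0,0,0],[0,0,0]]]}}

```text
time_s: 18.15
tcp_pos: [0.5654, -0.292, 0.294]
eef_rot: [[0.99, 0.142, 0.001], [0.142, -0.99, -0.0], [0.001, 0.001, -1.0]]
contact_force: [0.6, 0.4, -0.9]
gripper_width: 0.0255
finger_force: 40.3
```

Request:
{"op": "drive_tool", "data": {"motion": [[0,[0,0,0.001],[0,0,0]],[0,[0,0,0.001],[0,0,0]],[0,[0,0,0],[0,0,0]]]}}

```text
time_s: 18.45
tcp_pos: [0.5661, -0.2921, 0.2937]
eef_rot: [[0.99, 0.142, 0.003], [0.142, -0.99, -0.001], [0.003, 0.001, -1.0]]
contact_force: [-1.5, 1.2, 12.9]
gripper_width: 0.0258
finger_force: 41.3
```

Request:
{"op": "drive_tool", "data": {"motion": [[0.5,[0,0,0],[0,0,0]],[0.5,[0,0,0],[0,0,0]],[0.5,[0,0,0],[0,0,0]],[0.5,[0,0,-0.03],[0,0,0]],[0.5,[0,0,-0.05],[0,0,0]]]}}

```text
time_s: 18.95
tcp_pos: [0.5641, -0.2913, 0.3688]
eef_rot: [[0.99, 0.142, -0.007], [0.142, -0.99, 0.003], [-0.006, -0.004, -1.0]]
contact_force: [-0.1, -0.2, 0.2]
gripper_width: 0.0426
finger_force: 0.0
```

Request:
{"op": "drive_tool", "data": {"motion": [[0.6,[-0.003,-0.046,0],[0,0,0]],[0.6,[-0.003,-0.046,0],[0,0,0]],[0.6,[-0.003,-0.046,0],[0,0,0]],[0.6,[-0.003,-0.046,0],[0,0,0]],[0.6,[-0.003,-0.046,0],[0,0,0]]]}}

```text
time_s: 19.45
tcp_pos: [0.5169, -0.0648, 0.3716]
eef_rot: [[0.99, 0.142, -0.0], [0.142, -0.99, 0.0], [-0.0, -0.0, -1.0]]
contact_force: [0.3, 0.5, 0.2]
gripper_width: 0.051
finger_force: 0.0
```

Request:
{"op": "drive_tool", "data": {"motion": [[0.6,[-0.003,-0.046,0],[0,0,0]],[0.6,[-0.003,-0.046,0],[0,0,0]],[0.6,[-0.003,-0.046,0],[0,0,0]],[0.6,[0,0,0],[0,0,0]],[0.6,[0,0,0],[0,0,0]]]}}

```text
time_s: 19.95
tcp_pos: [0.489, 0.0699, 0.3716]
eef_rot: [[0.989, 0.145, -0.0], [0.145, -0.989, -0.0], [-0.0, 0.0, -1.0]]
contact_force: [0.9, 0.1, -0.1]
gripper_width: 0.0512
finger_force: 0.0
```

```bash
python3 - <<'E'
from h import *
plan(.4895,.0675,.082,-82)
s=cap('side');t=cap('top');k=t['image']
h=cv2.cvtColor(k,cv2.COLOR_BGR2HSV);m=cv2.inRange(h,(45,90,30),(85,255,255))
N,l,q,ce=cv2.connectedComponentsWithStats(m)
for i in range(1,N):
    if q[i,4]>60: print(ce[i],q[i].tolist(),ray(t,*ce[i],.134))
a=cv2.resize(s['image'][250:390,310:460],None,fx=3,fy=3,interpolation=cv2.INTER_CUBIC)
b=cv2.resize(k[170:310,330:470],None,fx=3,fy=3,interpolation=cv2.INTER_CUBIC)
cv2.imwrite('pics/z7.png',np.clip(np.hstack([a,b]).astype(float)*1.4,0,255).astype(np.uint8))
E
```

```text
t19.95 tcp [0.489  0.0699 0.3716] psi -81.67 q [  8.   10.7 111.3  -0.   58.   89.6] F [ 0.902   0.0899 -0.0722] w 0.0512 0.0
 shift now [0.0002 0.0024 0.1346]  turn 0.33  tilt [-0.     -0.0003]  shift after turn [0.0002 0.0024 0.1346]
[403.3701 190.7078] [397, 184, 14, 14, 154] [ 0.5642 -0.2866  0.134 ]
[195.9481 234.0444] [190, 228, 13, 13, 135] [0.4831 0.0581 0.134 ]
[167.932  267.0476] [161, 261, 15, 13, 147] [0.4276 0.1013 0.134 ]
[214.1875 271.6875] [208, 265, 14, 14, 144] [0.4214 0.0254 0.134 ]
```

View pics/z7.png

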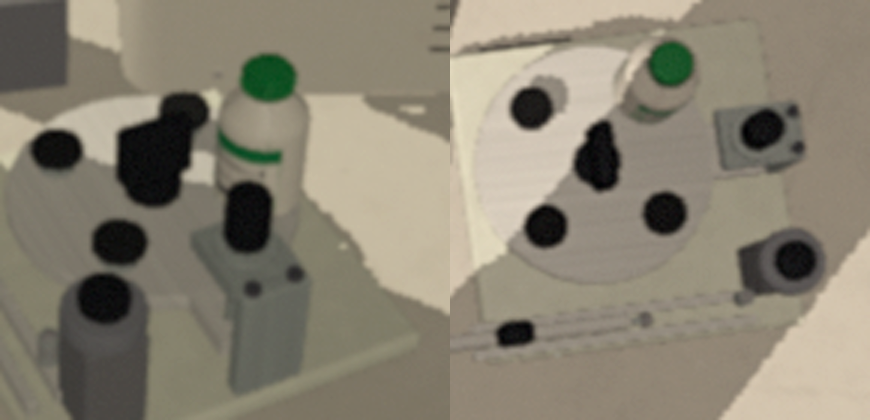

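Request:
{"op": "drive_tool", "data": {"motion": [[0.6,[0,0.0025,0.04],[0,0,0]],[0.6,[0,0,0.04],[0,0,0]],[0.6,[0,0,0.035],[0,0,0]],[0.6,[0,0,0.019],[0,0,0]],[0.6,[0,0,0],[0,0,0]]]}}

```text
time_s: 20.55
tcp_pos: [0.4887, 0.0649, 0.2352]
eef_rot: [[0.99, 0.14, -0.005], [0.14, -0.99, -0.001], [-0.005, 0.0, -1.0]]
contact_force: [0.3, 0.1, 1.3]
gripper_width: 0.0514
finger_force: 0.0
```

Request:
{"op": "drive_tool", "data": {"motion": [[0,[0,0,0],[0,0,0]],[0,[0,0,0],[0,0,0]],[0,[0,0,0],[0,0,0]],[0,[0,0,0],[0,0,0]],[0,[0,0,0],[0,0,0]]], "force": 40}}

```text
time_s: 21.05
tcp_pos: [0.4901, 0.0665, 0.2387]
eef_rot: [[0.99, 0.142, 0.002], [0.142, -0.99, 0.0], [0.002, 0.0, -1.0]]
contact_force: [-0.4, -1.1, 8.0]
gripper_width: 0.0255
finger_force: 40.1
```

Request:
{"op": "drive_tool", "data": {"motion": [[0,[0,0,-0.02],[0,0,0]],[0,[0,0,-0.04],[0,0,0]],[0,[0,0,-0.05],[0,0,0]],[0,[0,0,-0.03],[0,0,0]],[0,[0,0,0],[0,0,0]]]}}

```text
time_s: 21.55
tcp_pos: [0.4907, 0.0668, 0.3821]
eef_rot: [[0.99, 0.142, 0.008], [0.142, -0.99, 0.001], [0.008, -0.0, -1.0]]
contact_force: [1.0, 0.8, -3.4]
gripper_width: 0.0254
finger_force: 40.4
```

```bash
python3 - <<'E'
from h import *
plan(.4905,-.303,.222,-82)
E
```

```text
t21.55 tcp [0.4907 0.0668 0.3821] psi -81.82 q [  7.6  10.  110.7   0.   58.9  89.4] F [ 0.9863  0.7805 -3.3682] w 0.0254 40.36082088947296
 shift now [-0.0529  0.366   0.0046]  turn 0.18  tilt [0.0079 0.0012]  shift after turn [-0.0517  0.3662  0.0051]
```

Request:
{"op": "drive_tool", "data": {"motion": [[0,[-0.005,0.02,0],[0,0,0]],[0,[-0.006,0.04,0],[0,0,0]],[0,[-0.006,0.048,0],[0,0,0]],[0,[-0.006,0.048,0],[0,0,0]],[0,[-0.006,0.048,0],[0,0,0]]]}}

```text
time_s: 22.05
tcp_pos: [0.489, -0.141, 0.3763]
eef_rot: [[0.99, 0.143, -0.002], [0.143, -0.99, 0.001], [-0.002, -0.001, -1.0]]
contact_force: [1.3, 0.3, -3.1]
gripper_width: 0.0255
finger_force: 40.4
```

Request:
{"op": "drive_tool", "data": {"motion": [[0,[-0.006,0.048,0],[0,0,0]],[0,[-0.006,0.048,0],[0,0,0]],[0,[-0.006,0.04,0],[0,0,0]],[0,[-0.006,0.026,0],[0,0,0]],[0,[0,0,0],[0,0,0]]]}}

```text
time_s: 22.55
tcp_pos: [0.4883, -0.3061, 0.3759]
eef_rot: [[0.99, 0.139, -0.002], [0.139, -0.99, 0.0], [-0.002, -0.0, -1.0]]
contact_force: [-0.6, 0.7, -3.2]
gripper_width: 0.0253
finger_force: 40.5
```

Request:
{"op": "drive_tool", "data": {"motion": [[0,[0,0,0],[0,0,0]]]}}

```text
time_s: 22.65
tcp_pos: [0.4885, -0.3033, 0.376]
eef_rot: [[0.99, 0.141, -0.002], [0.141, -0.99, 0.002], [-0.002, -0.002, -1.0]]
contact_force: [-0.1, 0.4, -3.5]
gripper_width: 0.0256
finger_force: 40.5
```

```bash
python3 - <<'E'
from h import *
plan(.4905,-.303,.139,-82)
E
```

```text
t22.65 tcp [ 0.4885 -0.3033  0.376 ] psi -81.91 q [-32.   17.5 101.4   0.   61.2  49.9] F [-0.0792  0.4396 -3.5262] w 0.0256 40.479369163513184
 shift now [0.0022 0.0001 0.082 ]  turn 0.09  tilt [-0.0022  0.0018]  shift after turn [ 0.0021 -0.      0.082 ]
```

Request:
{"op": "drive_tool", "data": {"motion": [[0,[0.002,0,0.03],[0,0,0]],[0,[0,0,0.03],[0,0,0]],[0,[0,0,0.015],[0,0,0]],[0,[0,0,0.004],[0,0,0]],[0,[0,0,0],[0,0,0]]]}}

```text
time_s: 23.15
tcp_pos: [0.4912, -0.3024, 0.2985]
eef_rot: [[0.99, 0.143, -0.001], [0.143, -0.99, 0.001], [-0.001, -0.001, -1.0]]
contact_force: [-0.4, 0.5, -2.1]
gripper_width: 0.0256
finger_force: 40.4
```

Request:
{"op": "drive_tool", "data": {"motion": [[0,[0,0,0.002],[0,0,0]],[0,[0,0,0.001],[0,0,0]],[0,[0,0,0],[0,0,0]],[0,[0,0,0],[0,0,0]]]}}

```text
time_s: 23.55
tcp_pos: [0.4912, -0.3032, 0.2962]
eef_rot: [[0.99, 0.142, 0.001], [0.142, -0.99, -0.0], [0.001, 0.001, -1.0]]
contact_force: [0.7, -0.7, -4.0]
gripper_width: 0.0256
finger_force: 40.4
```

Request:
{"op": "drive_tool", "data": {"motion": [[0,[0,0,0.002],[0,0,0]],[0,[0,0,0.001],[0,0,0]],[0,[0,0,0],[0,0,0]]]}}

```text
time_s: 23.85
tcp_pos: [0.4912, -0.3031, 0.2928]
eef_rot: [[0.99, 0.142, 0.0], [0.142, -0.99, -0.0], [0.0, 0.0, -1.0]]
contact_force: [-0.4, -0.1, -1.4]
gripper_width: 0.0254
finger_force: 40.8
```

Request:
{"op": "drive_tool", "data": {"motion": [[0,[0,0,0.001],[0,0,0]],[0,[0,0,0],[0,0,0]]]}}

```text
time_s: 24.05
tcp_pos: [0.4916, -0.3032, 0.2926]
eef_rot: [[0.99, 0.142, 0.002], [0.142, -0.99, -0.001], [0.002, 0.001, -1.0]]
contact_force: [-0.4, 1.3, 5.9]
gripper_width: 0.0255
finger_force: 41.3
```

Request:
{"op": "drive_tool", "data": {"motion": [[0.5,[0,0,0],[0,0,0]],[0.5,[0,0,0],[0,0,0]],[0.5,[0,0,0],[0,0,0]],[0.5,[0,0,-0.03],[0,0,0]],[0.5,[0,0,-0.05],[0,0,0]]]}}

```text
time_s: 24.55
tcp_pos: [0.49, -0.3024, 0.3694]
eef_rot: [[0.99, 0.142, -0.006], [0.142, -0.99, 0.004], [-0.005, -0.004, -1.0]]
contact_force: [0.9, -1.1, 0.4]
gripper_width: 0.0425
finger_force: 0.0
```

Request:
{"op": "drive_tool", "data": {"motion": [[0.6,[0,-0.04,0],[0,0,0]],[0.6,[0,-0.048,0],[0,0,0]],[0.6,[0,-0.048,0],[0,0,0]],[0.6,[0,-0.048,0],[0,0,0]],[0.6,[0,-0.048,0],[0,0,0]]]}}

```text
time_s: 25.05
tcp_pos: [0.4574, -0.0718, 0.3717]
eef_rot: [[0.99, 0.142, 0.0], [0.142, -0.99, -0.0], [0.0, 0.0, -1.0]]
contact_force: [1.3, 0.4, -0.2]
gripper_width: 0.0513
finger_force: 0.0
```

Request:
{"op": "drive_tool", "data": {"motion": [[0.6,[0,-0.048,0],[0,0,0]],[0.6,[0,-0.048,0],[0,0,0]],[0.6,[0,-0.048,0],[0,0,0]],[0.6,[0,-0.045,0],[0,0,0]],[0.6,[0,0,0],[0,0,0]]]}}

```text
time_s: 25.55
tcp_pos: [0.4304, 0.1178, 0.3718]
eef_rot: [[0.989, 0.147, 0.0], [0.147, -0.989, 0.001], [0.001, -0.001, -1.0]]
contact_force: [-0.6, -0.2, 0.7]
gripper_width: 0.0511
finger_force: 0.0
```

Request:
{"op": "drive_tool", "data": {"motion": [[0.6,[0,0,0],[0,0,0]],[0.6,[0,0,0],[0,0,0]]]}}

```text
time_s: 25.75
tcp_pos: [0.4313, 0.1131, 0.3716]
eef_rot: [[0.99, 0.142, -0.0], [0.142, -0.99, -0.0], [-0.0, 0.0, -1.0]]
contact_force: [-0.8, -0.0, 0.9]
gripper_width: 0.051
finger_force: 0.0
```

```bash
cat >> h.py <<'E'
def caps():
    t=cap('top');h=cv2.cvtColor(t['image'],cv2.COLOR_BGR2HSV);m=cv2.inRange(h,(45,90,30),(85,255,255))
    N,l,q,ce=cv2.connectedComponentsWithStats(m)
    for i in range(1,N):
        if q[i,4]>60: print(ce[i],q[i].tolist(),ray(t,*ce[i],.134 if ce[i][0]>320 else .08))
E
python3 - <<'E'
from h import *
plan(.430,.114,.082,-82);caps()
E
```

```text
t25.75 tcp [0.4313 0.1131 0.3716] psi -81.84 q [ 14.5   6.3 116.6  -0.   57.1  96.4] F [-0.7739 -0.0106  0.9101] w 0.051 0.0
 shift now [-0.0011 -0.0011  0.1346]  turn 0.16  tilt [-0.0002 -0.0004]  shift after turn [-0.0012 -0.001   0.1346]
[403.0244 190.4512] [396, 184, 15, 14, 164] [ 0.5646 -0.2861  0.134 ]
[409.5161 233.6129] [403, 227, 14, 14, 155] [ 0.4914 -0.2969  0.134 ]
[168.3585 268.5377] [161, 263, 14, 11, 106] [0.4281 0.1155 0.08  ]
[214.1399 271.6853] [208, 265, 13, 14, 143] [0.4241 0.0356 0.08  ]
```

Request:
{"op": "drive_tool", "data": {"motion": [[0.6,[-0.001,-0.001,0.04],[0,0,0]],[0.6,[0,0,0.04],[0,0,0]],[0.6,[0,0,0.035],[0,0,0]],[0.6,[0,0,0.019],[0,0,0]],[0.6,[0,0,0],[0,0,0]]]}}

```text
time_s: 26.3
tcp_pos: [0.4293, 0.113, 0.2355]
eef_rot: [[0.99, 0.14, -0.005], [0.14, -0.99, -0.001], [-0.005, 0.001, -1.0]]
contact_force: [0.2, 0.2, 0.4]
gripper_width: 0.0514
finger_force: 0.0
```

Request:
{"op": "drive_tool", "data": {"motion": [[0,[0,0,0],[0,0,0]],[0,[0,0,0],[0,0,0]],[0,[0,0,0],[0,0,0]],[0,[0,0,0],[0,0,0]],[0,[0,0,0],[0,0,0]]], "force": 40}}

```text
time_s: 26.8
tcp_pos: [0.4307, 0.1146, 0.2388]
eef_rot: [[0.99, 0.142, 0.002], [0.142, -0.99, 0.0], [0.002, -0.0, -1.0]]
contact_force: [-0.7, -1.1, 7.0]
gripper_width: 0.0256
finger_force: 40.1
```

Request:
{"op": "drive_tool", "data": {"motion": [[0,[0,0,-0.02],[0,0,0]],[0,[0,0,-0.04],[0,0,0]],[0,[0,0,-0.05],[0,0,0]],[0,[0,0,-0.04],[0,0,0]],[0,[0,0,0],[0,0,0]]]}}

```text
time_s: 27.3
tcp_pos: [0.4315, 0.115, 0.3931]
eef_rot: [[0.99, 0.142, 0.01], [0.142, -0.99, 0.003], [0.01, -0.001, -1.0]]
contact_force: [0.7, -0.2, -2.5]
gripper_width: 0.0253
finger_force: 40.3
```

```bash
python3 - <<'E'
from h import *
plan(.552,-.220,.222,-82)
E
```

```text
t27.30 tcp [0.4315 0.115  0.3931] psi -81.82 q [ 14.7   4.7 115.3   0.   59.4  96.5] F [ 0.735  -0.2299 -2.4988] w 0.0253 40.327842235565186
 shift now [0.0714 0.3488 0.0164]  turn 0.18  tilt [0.0095 0.0026]  shift after turn [0.0727 0.3485 0.0161]
```

Request:
{"op": "drive_tool", "data": {"motion": [[0,[-0.001,0.02,0],[0,0,0]],[0,[-0.001,0.04,0],[0,0,0]],[0,[-0.001,0.048,0],[0,0,0]],[0,[-0.001,0.048,0],[0,0,0]],[0,[-0.001,0.048,0],[0,0,0]]]}}

```text
time_s: 27.8
tcp_pos: [0.4535, -0.0896, 0.3869]
eef_rot: [[0.99, 0.143, -0.001], [0.143, -0.99, 0.0], [-0.001, -0.0, -1.0]]
contact_force: [1.9, 1.2, -2.0]
gripper_width: 0.0256
finger_force: 40.3
```

Request:
{"op": "drive_tool", "data": {"motion": [[0,[-0.001,0.048,0],[0,0,0]],[0,[-0.001,0.048,0],[0,0,0]],[0,[0.01,0.037,0],[0,0,0]],[0,[0.025,0.006,0],[0,0,0]],[0,[0.03,0.006,0],[0,0,0]]]}}

```text
time_s: 28.3
tcp_pos: [0.5368, -0.2241, 0.3863]
eef_rot: [[0.99, 0.139, -0.002], [0.139, -0.99, 0.001], [-0.002, -0.001, -1.0]]
contact_force: [0.3, 1.0, -3.3]
gripper_width: 0.0252
finger_force: 40.5
```

Request:
{"op": "drive_tool", "data": {"motion": [[0,[0.014,0,0],[0,0,0]],[0,[0,0,0],[0,0,0]],[0,[0,0,0],[0,0,0]]]}}

```text
time_s: 28.6
tcp_pos: [0.5502, -0.22, 0.3867]
eef_rot: [[0.99, 0.143, -0.002], [0.143, -0.99, 0.001], [-0.002, -0.001, -1.0]]
contact_force: [-0.9, 0.5, -2.5]
gripper_width: 0.0256
finger_force: 40.5
```

```bash
python3 - <<'E'
from h import *
plan(.552,-.220,.139,-82)
E
```

```text
t28.60 tcp [ 0.5502 -0.22    0.3867] psi -81.77 q [-21.9  18.4  98.7  -0.   63.1  59.8] F [-0.9417  0.5391 -2.4926] w 0.0256 40.45607328414917
 shift now [0.0019 0.0003 0.0927]  turn 0.23  tilt [-0.0023  0.0008]  shift after turn [0.0017 0.0002 0.0927]
```

Contact is expected at TCP z of 0.2928.

Request:
{"op": "drive_tool", "data": {"motion": [[0,[0.002,0,0.04],[0,0,0]],[0,[0,0,0.03],[0,0,0]],[0,[0,0,0.015],[0,0,0]],[0,[0,0,0.005],[0,0,0]],[0,[0,0,0],[0,0,0]]]}}

```text
time_s: 29.1
tcp_pos: [0.5527, -0.2204, 0.2978]
eef_rot: [[0.99, 0.142, -0.001], [0.142, -0.99, 0.0], [-0.001, -0.0, -1.0]]
contact_force: [0.3, 1.1, -2.8]
gripper_width: 0.0251
finger_force: 40.5
```

Request:
{"op": "drive_tool", "data": {"motion": [[0,[0,0,0.002],[0,0,0]],[0,[0,0,0.001],[0,0,0]],[0,[0,0,0],[0,0,0]]]}}

```text
time_s: 29.4
tcp_pos: [0.5532, -0.2205, 0.2955]
eef_rot: [[0.99, 0.142, 0.001], [0.142, -0.99, -0.001], [0.001, 0.001, -1.0]]
contact_force: [0.0, -0.9, -2.2]
gripper_width: 0.0256
finger_force: 40.5
```

Request:
{"op": "drive_tool", "data": {"motion": [[0,[0,0,0.0015],[0,0,0]],[0,[0,0,0.001],[0,0,0]],[0,[0,0,0],[0,0,0]]]}}

```text
time_s: 29.7
tcp_pos: [0.5533, -0.2205, 0.2928]
eef_rot: [[0.99, 0.142, 0.001], [0.142, -0.99, -0.0], [0.001, 0.0, -1.0]]
contact_force: [-0.7, 1.2, 3.5]
gripper_width: 0.0255
finger_force: 40.9
```

Request:
{"op": "drive_tool", "data": {"motion": [[0,[0,0,0.001],[0,0,0]],[0,[0,0,0],[0,0,0]]]}}

```text
time_s: 29.9
tcp_pos: [0.5538, -0.2206, 0.2927]
eef_rot: [[0.99, 0.142, 0.003], [0.142, -0.99, -0.001], [0.002, 0.001, -1.0]]
contact_force: [-1.0, 1.3, 10.5]
gripper_width: 0.0254
finger_force: 41.6
```

Request:
{"op": "drive_tool", "data": {"motion": [[0.5,[0,0,0],[0,0,0]],[0.5,[0,0,0],[0,0,0]],[0.5,[0,0,0],[0,0,0]],[0.5,[0,0,-0.03],[0,0,0]],[0.5,[0,0,-0.05],[0,0,0]]]}}

```text
time_s: 30.4
tcp_pos: [0.5518, -0.2199, 0.3687]
eef_rot: [[0.99, 0.142, -0.007], [0.142, -0.99, 0.003], [-0.006, -0.004, -1.0]]
contact_force: [1.2, 0.3, 0.2]
gripper_width: 0.0428
finger_force: 0.0
```

Request:
{"op": "drive_tool", "data": {"motion": [[0.6,[-0.045,-0.006,0],[0,0,0]],[0.6,[-0.045,-0.006,0],[0,0,0]],[0.6,[-0.034,-0.02,0],[0,0,0]],[0.6,[0.006,-0.045,0],[0,0,0]],[0.6,[0.006,-0.045,0],[0,0,0]]]}}

```text
time_s: 30.9
tcp_pos: [0.4235, -0.1153, 0.3713]
eef_rot: [[0.99, 0.138, 0.0], [0.138, -0.99, -0.0], [0.0, 0.0, -1.0]]
contact_force: [1.6, 0.7, -0.2]
gripper_width: 0.0513
finger_force: 0.0
```

Request:
{"op": "drive_tool", "data": {"motion": [[0.6,[0.006,-0.045,0],[0,0,0]],[0.6,[0.006,-0.045,0],[0,0,0]],[0.6,[0.006,-0.045,0],[0,0,0]],[0.6,[0,-0.012,0],[0,0,0]],[0.6,[0,0,0],[0,0,0]]]}}

```text
time_s: 31.4
tcp_pos: [0.4214, 0.0339, 0.3711]
eef_rot: [[0.989, 0.146, -0.0], [0.146, -0.989, -0.0], [-0.0, 0.0, -1.0]]
contact_force: [0.5, 0.0, 0.4]
gripper_width: 0.0513
finger_force: 0.0
```

Request:
{"op": "drive_tool", "data": {"motion": [[0.6,[0,0,0],[0,0,0]],[0.6,[0,0,0],[0,0,0]]]}}

```text
time_s: 31.6
tcp_pos: [0.4218, 0.0315, 0.3711]
eef_rot: [[0.99, 0.141, -0.0], [0.141, -0.99, -0.0], [-0.0, 0.0, -1.0]]
contact_force: [-0.6, -0.6, -0.5]
gripper_width: 0.0514
finger_force: 0.0
```

```bash
python3 - <<'E'
from h import *
plan(.423,.0335,.082,-82);caps()
E
```

```text
t31.60 tcp [0.4218 0.0315 0.3711] psi -81.89 q [  4.1   4.2 119.1  -0.   56.7  86. ] F [-0.6292 -0.5805 -0.4702] w 0.0514 0.0
 shift now [ 0.0015 -0.0019  0.1341]  turn 0.11  tilt [-0.0001 -0.0003]  shift after turn [ 0.0015 -0.0018  0.1341]
[403.4506 190.6296] [397, 184, 14, 14, 162] [ 0.5643 -0.2868  0.134 ]
[362.0823 196.6076] [355, 190, 15, 14, 158] [ 0.5524 -0.2169  0.134 ]
[409.3962 233.7862] [403, 227, 14, 14, 159] [ 0.4911 -0.2967  0.134 ]
```

Request:
{"op": "drive_tool", "data": {"motion": [[0.6,[0.001,-0.002,0.04],[0,0,0]],[0.6,[0,0,0.04],[0,0,0]],[0.6,[0,0,0.035],[0,0,0]],[0.6,[0,0,0.019],[0,0,0]],[0.6,[0,0,0],[0,0,0]]]}}

```text
time_s: 32.15
tcp_pos: [0.4214, 0.0336, 0.235]
eef_rot: [[0.99, 0.14, -0.005], [0.14, -0.99, -0.0], [-0.005, -0.0, -1.0]]
contact_force: [-0.3, 0.2, -0.4]
gripper_width: 0.0508
finger_force: 0.0
```

Request:
{"op": "drive_tool", "data": {"motion": [[0,[0,0,0],[0,0,0]],[0,[0,0,0],[0,0,0]],[0,[0,0,0],[0,0,0]],[0,[0,0,0],[0,0,0]],[0,[0,0,0],[0,0,0]]], "force": 40}}

```text
time_s: 32.65
tcp_pos: [0.4231, 0.0347, 0.2382]
eef_rot: [[0.99, 0.142, 0.003], [0.142, -0.99, 0.0], [0.003, 0.0, -1.0]]
contact_force: [-0.7, -1.1, 7.1]
gripper_width: 0.0257
finger_force: 40.2
```

Request:
{"op": "drive_tool", "data": {"motion": [[0,[0,0,-0.02],[0,0,0]],[0,[0,0,-0.04],[0,0,0]],[0,[0,0,-0.05],[0,0,0]],[0,[0,0,-0.04],[0,0,0]],[0,[0,0,0],[0,0,0]]]}}

```text
time_s: 33.15
tcp_pos: [0.4238, 0.0348, 0.3924]
eef_rot: [[0.99, 0.142, 0.01], [0.142, -0.99, 0.001], [0.01, 0.001, -1.0]]
contact_force: [0.7, -0.3, -2.9]
gripper_width: 0.0254
finger_force: 40.2
```

```bash
python3 - <<'E'
from h import *
plan(.480,-.230,.222,-82)
E
```

```text
t33.15 tcp [0.4238 0.0348 0.3924] psi -81.82 q [  4.5   2.6 117.6   0.   59.2  86.3] F [ 0.665  -0.3338 -2.9422] w 0.0254 40.22687494754791
 shift now [0.0178 0.2701 0.0158]  turn 0.18  tilt [0.0096 0.0008]  shift after turn [0.0188 0.2701 0.0154]
```

Request:
{"op": "drive_tool", "data": {"motion": [[0,[0.003,0.02,0],[0,0,0]],[0,[0.003,0.04,0],[0,0,0]],[0,[0.003,0.045,0],[0,0,0]],[0,[0.003,0.045,0],[0,0,0]],[0,[0.003,0.045,0],[0,0,0]]]}}

```text
time_s: 33.65
tcp_pos: [0.4646, -0.1578, 0.3863]
eef_rot: [[0.99, 0.142, -0.001], [0.142, -0.99, 0.001], [-0.001, -0.001, -1.0]]
contact_force: [1.5, -0.7, -1.3]
gripper_width: 0.0253
finger_force: 40.2
```

Request:
{"op": "drive_tool", "data": {"motion": [[0,[0.003,0.045,0],[0,0,0]],[0,[0.002,0.03,0],[0,0,0]],[0,[0,0,0],[0,0,0]],[0,[0,0,0],[0,0,0]],[0,[0,0,0],[0,0,0]]]}}

```text
time_s: 34.15
tcp_pos: [0.4801, -0.2288, 0.3864]
eef_rot: [[0.99, 0.143, -0.001], [0.143, -0.99, 0.001], [-0.001, -0.001, -1.0]]
contact_force: [0.5, 0.3, -2.2]
gripper_width: 0.0254
finger_force: 40.3
```

```bash
python3 - <<'E'
from h import *
plan(.480,-.230,.138,-82)
E
```

```text
t34.15 tcp [ 0.4801 -0.2288  0.3864] psi -81.81 q [-25.7  13.1 106.    0.   61.   56.1] F [ 0.4706  0.2922 -2.2272] w 0.0254 40.309515595436096
 shift now [-0.0001  0.0013  0.0934]  turn 0.19  tilt [-0.0015  0.001 ]  shift after turn [-0.0002  0.0011  0.0934]
```

Request:
{"op": "drive_tool", "data": {"motion": [[0,[0,0.001,0.04],[0,0,0]],[0,[0,0,0.03],[0,0,0]],[0,[0,0,0.015],[0,0,0]],[0,[0,0,0.005],[0,0,0]],[0,[0,0,0],[0,0,0]]]}}

```text
time_s: 34.65
tcp_pos: [0.4806, -0.2298, 0.2969]
eef_rot: [[0.99, 0.143, -0.001], [0.143, -0.99, 0.001], [-0.001, -0.001, -1.0]]
contact_force: [-0.4, 0.7, -1.9]
gripper_width: 0.0254
finger_force: 40.3
```

Request:
{"op": "drive_tool", "data": {"motion": [[0,[0,0,0.002],[0,0,0]],[0,[0,0,0.001],[0,0,0]],[0,[0,0,0.001],[0,0,0]],[0,[0,0,0],[0,0,0]]]}}

```text
time_s: 35.05
tcp_pos: [0.4808, -0.2308, 0.2936]
eef_rot: [[0.99, 0.142, 0.001], [0.142, -0.99, -0.0], [0.001, 0.0, -1.0]]
contact_force: [-0.2, 0.2, -2.1]
gripper_width: 0.0256
finger_force: 40.3
```

Request:
{"op": "drive_tool", "data": {"motion": [[0,[0,0,0.001],[0,0,0]],[0,[0,0,0],[0,0,0]]]}}

```text
time_s: 35.25
tcp_pos: [0.4808, -0.2308, 0.2923]
eef_rot: [[0.99, 0.142, 0.0], [0.142, -0.99, -0.0], [0.0, 0.0, -1.0]]
contact_force: [0.5, 0.3, 0.0]
gripper_width: 0.0255
finger_force: 40.6
```

Request:
{"op": "drive_tool", "data": {"motion": [[0,[0,0,0.0005],[0,0,0]],[0.5,[0,0,0],[0,0,0]],[0.5,[0,0,0],[0,0,0]],[0.5,[0,0,0],[0,0,0]]]}}

```text
time_s: 35.65
tcp_pos: [0.4807, -0.2308, 0.2917]
eef_rot: [[0.99, 0.142, -0.0], [0.142, -0.99, -0.0], [-0.0, 0.0, -1.0]]
contact_force: [0.7, 0.3, 0.3]
gripper_width: 0.043
finger_force: 0.0
```

Request:
{"op": "drive_tool", "data": {"motion": [[0.5,[0,0,-0.03],[0,0,0]],[0.5,[0,0,-0.05],[0,0,0]],[0.3,[-0.03,-0.04,0],[0,0,0]],[0,[-0.03,-0.04,0],[0,0,0]],[0,[-0.02,-0.04,0],[0,0,0]]]}}

```text
time_s: 36.15
tcp_pos: [0.3824, -0.1224, 0.3716]
eef_rot: [[0.99, 0.141, -0.0], [0.141, -0.99, 0.0], [-0.0, -0.0, -1.0]]
contact_force: [-0.8, -0.6, 1.2]
gripper_width: 0.0006
finger_force: 0.0
```

Request:
{"op": "drive_tool", "data": {"motion": [[0,[0,-0.04,0],[0,0,0]],[0,[-0.02,-0.04,0],[0,0,0]],[0,[-0.02,-0.03,0],[0,0,0]],[0,[0,0,0],[0,0,0]],[0,[0,0,0],[0,0,0]]]}}

```text
time_s: 36.65
tcp_pos: [0.3292, -0.0198, 0.372]
eef_rot: [[0.99, 0.144, 0.001], [0.144, -0.99, -0.0], [0.001, 0.0, -1.0]]
contact_force: [-0.4, 0.0, 0.3]
gripper_width: -0.0002
finger_force: 0.0
```

```bash
python3 - <<'E'
from h import *
plan(.406,-.165,.116,-82);caps()
s=cap('side');t=cap('top');k=t['image']
a=cv2.resize(s['image'][240:390,260:440],None,fx=2.4,fy=2.8,interpolation=cv2.INTER_CUBIC)
b=cv2.resize(k[170:310,330:470],None,fx=2.6,fy=3,interpolation=cv2.INTER_CUBIC)
cv2.imwrite('pics/z8.png',np.clip(np.hstack([a,b]).astype(float)*1.4,0,255).astype(np.uint8))
E
```

```text
t36.65 tcp [ 0.3292 -0.0198  0.372 ] psi -81.71 q [ -3.7  -5.4 128.4  -0.   56.9  78. ] F [-0.4291  0.017   0.3433] w -0.0002 0.0
 shift now [0.055  0.1547 0.1011]  turn 0.29  tilt [ 0.0013 -0.0003]  shift after turn [0.0559 0.1545 0.101 ]
[403.3312 190.7261] [397, 184, 14, 14, 157] [ 0.5641 -0.2866  0.134 ]
[361.7857 196.8182] [355, 190, 14, 14, 154] [ 0.5521 -0.2164  0.134 ]
[409.4845 233.7267] [403, 227, 14, 15, 161] [ 0.4912 -0.2968  0.134 ]
[368.3608 238.6392] [362, 232, 14, 14, 158] [ 0.4815 -0.228   0.134 ]
```

View pics/z8.png

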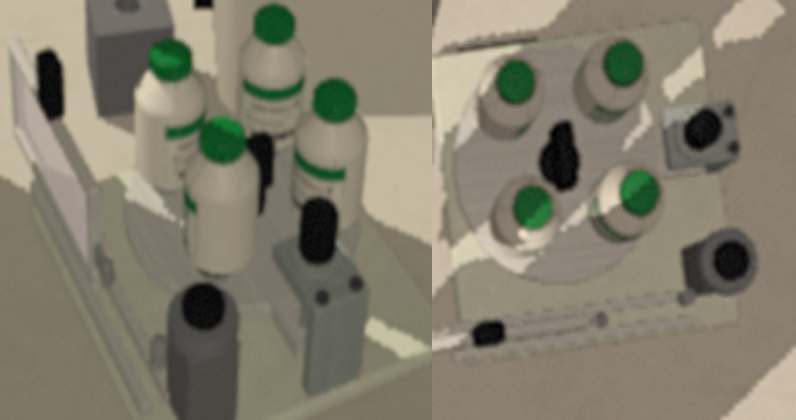

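Request:
{"op": "drive_tool", "data": {"motion": [[0,[0.014,0.038,0],[0,0,0]],[0,[0.014,0.038,0],[0,0,0]],[0,[0.014,0.038,0],[0,0,0]],[0,[0.013,0.03,0],[0,0,0]],[0,[0,0,0],[0,0,0]]]}}

```text
time_s: 37.3
tcp_pos: [0.4065, -0.1588, 0.3717]
eef_rot: [[0.99, 0.138, 0.002], [0.138, -0.99, -0.001], [0.001, 0.002, -1.0]]
contact_force: [-0.8, 0.1, 0.4]
gripper_width: -0.0001
finger_force: 0.0
```

Request:
{"op": "drive_tool", "data": {"motion": [[0,[0,0,0.03],[0,0,0]],[0,[0,0,0.04],[0,0,0]],[0,[0,0,0.03],[0,0,0]],[0,[0,0,0],[0,0,0]]]}}

```text
time_s: 37.7
tcp_pos: [0.4025, -0.1547, 0.2685]
eef_rot: [[0.99, 0.141, -0.007], [0.141, -0.99, 0.003], [-0.006, -0.004, -1.0]]
contact_force: [-0.6, -0.2, 1.0]
gripper_width: 0.0
finger_force: 0.0
```

```bash
python3 - <<'E'
from h import *
plan(.4115,-.205,.116,-82)
E
```

```text
t37.70 tcp [ 0.4025 -0.1547  0.2685] psi -81.89 q [-21.2  14.7 123.2   0.   42.6  60.7] F [-0.5857 -0.1725  0.9776] w 0.0 0.0
 shift now [ 0.0018  0.0511 -0.0027]  turn 0.11  tilt [-0.0068  0.0026]  shift after turn [ 0.0019  0.0511 -0.0025]
```

Request:
{"op": "drive_tool", "data": {"motion": [[0,[0.001,0.015,0],[0,0,0]],[0,[0,0.015,0],[0,0,0]],[0,[0,0.015,0],[0,0,0]],[0,[0,0.01,0],[0,0,0]],[0,[0,0,0],[0,0,0]]]}}

```text
time_s: 38.2
tcp_pos: [0.4135, -0.2109, 0.2725]
eef_rot: [[0.99, 0.14, 0.002], [0.14, -0.99, -0.001], [0.002, 0.001, -1.0]]
contact_force: [0.4, -0.8, 0.2]
gripper_width: -0.0002
finger_force: 0.0
```

```bash
python3 - <<'E'
from h import *
plan(.4115,-.205,.116,-82)
t=cap('top');m=cv2.inRange(t['image'],(0,0,0),(45,45,45));N,l,q,ce=cv2.connectedComponentsWithStats(m)
for i in range(1,N):
    if 30<q[i,4]<900 and (300<ce[i][0]<470 and 240<ce[i][1]<310): print(ce[i],q[i].tolist())
E
```

```text
t38.20 tcp [ 0.4135 -0.2109  0.2725] psi -81.93 q [-27.2  16.7 119.4  -0.   43.8  54.7] F [ 0.4213 -0.8267  0.1938] w -0.0002 0.0
 shift now [-0.0012 -0.0062  0.0015]  turn 0.07  tilt [ 0.0019 -0.0012]  shift after turn [-0.0012 -0.0062  0.0015]
```

Request:
{"op": "drive_tool", "data": {"motion": [[0,[0,0.015,0],[0,0,0]],[0,[0,0.015,0],[0,0,0]],[0,[0,0.01,0],[0,0,0]],[0,[0,0,0],[0,0,0]]]}}

```text
time_s: 38.65
tcp_pos: [0.4187, -0.2498, 0.2715]
eef_rot: [[0.99, 0.141, -0.0], [0.141, -0.99, 0.0], [-0.0, -0.0, -1.0]]
contact_force: [-1.2, -0.8, -0.5]
gripper_width: 0.0001
finger_force: 0.0
```

Request:
{"op": "drive_tool", "data": {"motion": [[0,[0,0.004,0],[0,0,0]],[0,[0,0.004,0],[0,0,0]],[0,[0,0,0],[0,0,0]]]}}

```text
time_s: 38.95
tcp_pos: [0.4191, -0.2527, 0.2714]
eef_rot: [[0.99, 0.139, -0.004], [0.139, -0.99, 0.011], [-0.002, -0.011, -1.0]]
contact_force: [4.1, 39.0, 17.3]
gripper_width: -0.0
finger_force: 19.7
```

Request:
{"op": "drive_tool", "data": {"motion": [[0,[0,0.003,0],[0,0,0]],[0,[0,0.003,0],[0,0,0]],[0,[0,0,0],[0,0,0]]]}}

```text
time_s: 39.25
tcp_pos: [0.4195, -0.2549, 0.2714]
eef_rot: [[0.991, 0.137, -0.006], [0.137, -0.99, 0.02], [-0.003, -0.02, -1.0]]
contact_force: [7.0, 70.9, 34.2]
gripper_width: -0.0004
finger_force: 35.5
```

Request:
{"op": "drive_tool", "data": {"motion": [[0,[0,-0.01,0],[0,0,0]],[0,[0,-0.015,0],[0,0,0]],[0,[0,-0.03,0],[0,0,0]],[0,[0,-0.03,-0.02],[0,0,0]],[0,[0,-0.03,-0.03],[0,0,0]]]}}

```text
time_s: 39.75
tcp_pos: [0.4035, -0.1478, 0.321]
eef_rot: [[0.99, 0.142, -0.003], [0.142, -0.99, 0.0], [-0.002, -0.001, -1.0]]
contact_force: [0.7, -0.3, -0.2]
gripper_width: 0.0004
finger_force: 0.0
```

Request:
{"op": "drive_tool", "data": {"motion": [[0,[-0.02,-0.04,-0.03],[0,0,0]],[0,[-0.02,-0.04,0],[0,0,0]],[0,[-0.02,-0.04,0],[0,0,0]],[0,[0,0,0],[0,0,0]],[0,[0,0,0],[0,0,0]]]}}

```text
time_s: 40.25
tcp_pos: [0.3296, -0.0408, 0.3499]
eef_rot: [[0.99, 0.144, 0.002], [0.144, -0.99, -0.001], [0.002, 0.001, -1.0]]
contact_force: [0.9, -1.0, 0.1]
gripper_width: -0.0003
finger_force: 0.0
```

```bash
python3 - <<'E'
from h import *
plan(.4115,-.205,.116,-82);caps()
s=cap('side');t=cap('top');k=t['image']
m=cv2.inRange(k,(0,0,0),(45,45,45));N,l,q,ce=cv2.connectedComponentsWithStats(m)
for i in range(1,N):
    if 30<q[i,4]<900 and (300<ce[i][0]<470 and 240<ce[i][1]<310): print(ce[i],q[i].tolist(),ray(t,*ce[i],.126),ray(t,*ce[i],.097))
a=cv2.resize(s['image'][240:390,260:440],None,fx=2.4,fy=2.8,interpolation=cv2.INTER_CUBIC)
b=cv2.resize(k[170:310,330:470],None,fx=2.6,fy=3,interpolation=cv2.INTER_CUBIC)
cv2.imwrite('pics/z9.png',np.clip(np.hstack([a,b]).astype(float)*1.4,0,255).astype(np.uint8))
E
```

```text
t40.25 tcp [ 0.3296 -0.0408  0.3499] psi -81.70 q [ -7.3  -3.  129.7  -0.   53.2  74.4] F [ 0.8553 -1.0246  0.0927] w -0.0003 0.0
 shift now [0.0571 0.1742 0.0793]  turn 0.30  tilt [ 0.0022 -0.0009]  shift after turn [0.0582 0.174  0.0789]
[403.4076 190.7325] [397, 184, 14, 14, 157] [ 0.5641 -0.2867  0.134 ]
[361.9114 196.5823] [355, 190, 14, 14, 158] [ 0.5525 -0.2166  0.134 ]
[409.4472 233.7391] [403, 227, 14, 14, 161] [ 0.4912 -0.2968  0.134 ]
[368.3376 238.6752] [362, 232, 14, 14, 157] [ 0.4814 -0.228   0.134 ]
[430.7576 259.3939] [427, 251, 11, 17, 99] [ 0.4495 -0.3342  0.126 ] [ 0.452  -0.3415  0.097 ]
[444.6899 256.3924] [438, 250, 14, 14, 158] [ 0.4551 -0.3578  0.126 ] [ 0.4577 -0.3659  0.097 ]
[391.8617 275.5319] [385, 272, 14, 8, 94] [ 0.4212 -0.2688  0.126 ] [ 0.4226 -0.2737  0.097 ]
```

View pics/z9.png

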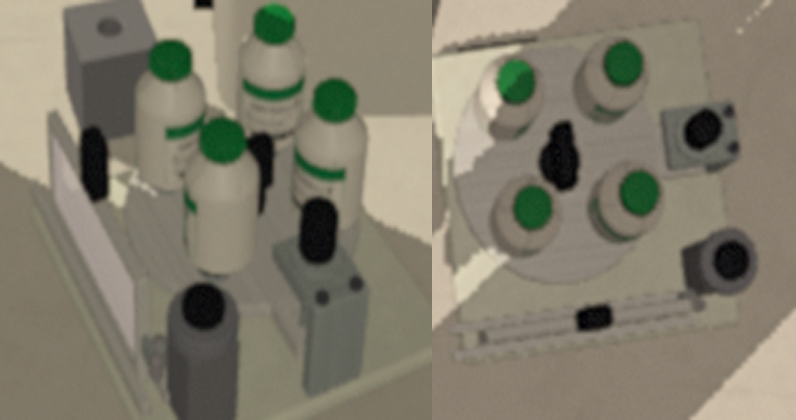

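The handle moved 68 mm and then met a hard stop, which suggests the guard started partly closed. I'll zoom in on the catch to check.

```bash
python3 - <<'E'
from h import *
s=cap('side');t=cap('top');k=t['image']
a=cv2.resize(s['image'][330:400,280:350],None,fx=5.6,fy=7,interpolation=cv2.INTER_CUBIC)
b=cv2.resize(k[245:295,395:465],None,fx=5.6,fy=9.8,interpolation=cv2.INTER_CUBIC)
b=cv2.resize(k[235:305,395:465],None,fx=5.6,fy=7,interpolation=cv2.INTER_CUBIC)
cv2.imwrite('pics/z10.png',np.clip(np.hstack([a,b]).astype(float)*1.8,0,255).astype(np.uint8))
E
```

```text
(no output)
```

View pics/z10.png

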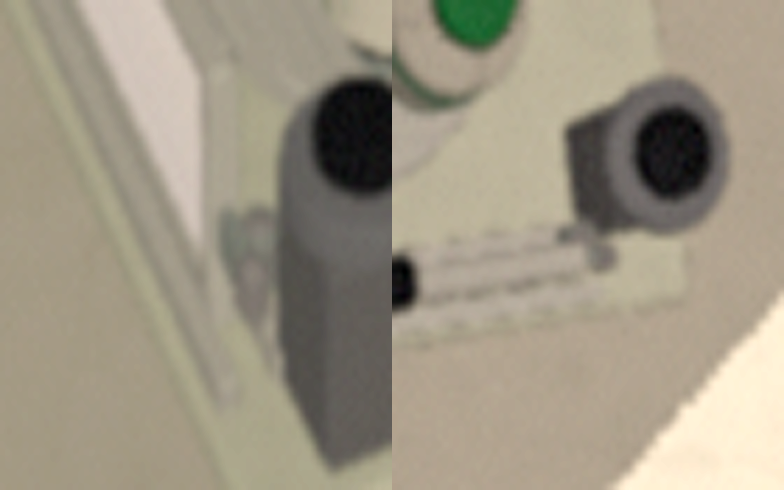

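The dark nose blob has moved past the roller: it is at about (432,271), with the roller at about (427,269). The guard is therefore latched, so I'll press the button next.

Request:
{"op": "drive_tool", "data": {"motion": [[0,[0.017,0.042,0],[0,0,0]],[0,[0.017,0.042,0],[0,0,0]],[0,[0.012,0.042,0],[0,0,0]],[0,[0.012,0.042,0],[0,0,0]],[0,[0.012,0.042,0],[0,0,0]]]}}

```text
time_s: 41.0
tcp_pos: [0.4293, -0.2419, 0.349]
eef_rot: [[0.99, 0.141, -0.0], [0.141, -0.99, 0.0], [-0.0, -0.0, -1.0]]
contact_force: [0.4, 0.2, -0.0]
gripper_width: -0.0001
finger_force: 0.0
```

Request:
{"op": "drive_tool", "data": {"motion": [[0,[0.005,0.042,0],[0,0,0]],[0,[0.003,0.042,0],[0,0,0]],[0,[0.002,0.035,0],[0,0,0]],[0,[0,0,0],[0,0,0]],[0,[0,0,0],[0,0,0]]]}}

```text
time_s: 41.5
tcp_pos: [0.4551, -0.3566, 0.3485]
eef_rot: [[0.99, 0.14, -0.001], [0.14, -0.99, 0.001], [-0.001, -0.001, -1.0]]
contact_force: [-0.7, 0.4, -0.6]
gripper_width: 0.0
finger_force: 0.0
```

```bash
python3 - <<'E'
from h import *
plan(.4575,-.370,.118,-82)
E
```

```text
t41.50 tcp [ 0.4551 -0.3566  0.3485] psi -81.97 q [-38.2  19.6 102.4   0.   58.1  43.7] F [-0.7107  0.3867 -0.5891] w 0.0 0.0
 shift now [0.0006 0.0137 0.0755]  turn 0.03  tilt [-0.0013  0.0011]  shift after turn [0.0005 0.0136 0.0755]
```

Request:
{"op": "drive_tool", "data": {"motion": [[0,[0,0.014,0.02],[0,0,0]],[0,[0,0,0.03],[0,0,0]],[0,[0,0,0.02],[0,0,0]],[0,[0,0,0.005],[0,0,0]],[0,[0,0,0],[0,0,0]]]}}

```text
time_s: 42.0
tcp_pos: [0.4573, -0.3685, 0.274]
eef_rot: [[0.99, 0.143, -0.002], [0.143, -0.99, 0.001], [-0.001, -0.002, -1.0]]
contact_force: [0.1, -0.6, 1.6]
gripper_width: -0.0006
finger_force: 0.0
```

Request:
{"op": "drive_tool", "data": {"motion": [[0,[0,0,0.003],[0,0,0]],[0,[0,0,0.002],[0,0,0]],[0,[0,0,0],[0,0,0]]]}}

```text
time_s: 42.3
tcp_pos: [0.4579, -0.3694, 0.2703]
eef_rot: [[0.99, 0.142, 0.001], [0.142, -0.99, -0.001], [0.001, 0.001, -1.0]]
contact_force: [-0.4, 0.1, 1.7]
gripper_width: -0.0002
finger_force: 0.7
```

Request:
{"op": "drive_tool", "data": {"motion": [[0,[0,0,0.003],[0,0,0]],[0,[0,0,0.003],[0,0,0]],[0,[0,0,0],[0,0,0]]]}}

```text
time_s: 42.6
tcp_pos: [0.458, -0.3695, 0.2644]
eef_rot: [[0.99, 0.142, 0.001], [0.142, -0.99, -0.001], [0.001, 0.001, -1.0]]
contact_force: [0.5, 1.6, 8.9]
gripper_width: -0.0002
finger_force: 4.2
```

Request:
{"op": "drive_tool", "data": {"motion": [[0,[0,0,0.001],[0,0,0]],[0,[0,0,0.001],[0,0,0]],[0,[0,0,0],[0,0,0]]]}}

```text
time_s: 42.9
tcp_pos: [0.458, -0.3696, 0.2641]
eef_rot: [[0.99, 0.142, 0.002], [0.142, -0.99, -0.001], [0.001, 0.001, -1.0]]
contact_force: [-5.3, 4.6, 26.9]
gripper_width: -0.0001
finger_force: 13.5
```

The button has bottomed out (27 N). I'll retreat upward and do a last check.

Request:
{"op": "drive_tool", "data": {"motion": [[0,[0,0,-0.02],[0,0,0]],[0,[0,0,-0.04],[0,0,0]],[0,[0,0,-0.04],[0,0,0]],[0,[-0.03,-0.03,0],[0,0,0]],[0,[-0.03,-0.03,0],[0,0,0]]]}}

```text
time_s: 43.4
tcp_pos: [0.3894, -0.3184, 0.3625]
eef_rot: [[0.99, 0.142, 0.002], [0.142, -0.99, -0.002], [0.002, 0.002, -1.0]]
contact_force: [-0.9, -0.0, -0.4]
gripper_width: -0.0002
finger_force: 0.0
```

Request:
{"op": "drive_tool", "data": {"motion": [[0,[-0.02,-0.045,0],[0,0,0]],[0,[-0.01,-0.045,0],[0,0,0]],[0,[-0.01,-0.045,0],[0,0,0]],[0,[0,-0.045,0],[0,0,0]],[0,[0,-0.045,0],[0,0,0]]]}}

```text
time_s: 43.9
tcp_pos: [0.317, -0.1001, 0.3614]
eef_rot: [[0.99, 0.141, 0.0], [0.141, -0.99, -0.0], [0.0, 0.0, -1.0]]
contact_force: [0.9, -0.2, 0.6]
gripper_width: 0.0002
finger_force: 0.0
```

Request:
{"op": "drive_tool", "data": {"motion": [[0,[0,-0.045,0],[0,0,0]],[0,[0,0,0],[0,0,0]],[0,[0,0,0],[0,0,0]],[0,[0,0,0],[0,0,0]]]}}

```text
time_s: 44.3
tcp_pos: [0.312, -0.0574, 0.3616]
eef_rot: [[0.99, 0.142, 0.0], [0.142, -0.99, -0.0], [0.0, 0.0, -1.0]]
contact_force: [0.4, 0.3, -0.1]
gripper_width: 0.0001
finger_force: 0.0
```

```bash
python3 - <<'E'
from h import *
plan(.4115,-.205,.116,-82);caps()
t=cap('top');s=cap('side','s11.png');k=t['image']
m=cv2.inRange(k,(0,0,0),(45,45,45));N,l,q,ce=cv2.connectedComponentsWithStats(m)
for i in range(1,N):
    if 30<q[i,4]<900 and (300<ce[i][0]<470 and 170<ce[i][1]<310): print(ce[i],q[i].tolist(),ray(t,*ce[i],.126))
E
```

```text
t44.30 tcp [ 0.312  -0.0574  0.3616] psi -81.83 q [-10.7  -5.8 130.3  -0.   55.5  71.2] F [ 0.4382  0.3005 -0.0844] w 0.0001 0.0
 shift now [0.0775 0.1602 0.0907]  turn 0.17  tilt [ 0.0003 -0.0004]  shift after turn [0.078  0.16   0.0906]
[403.4025 190.7358] [397, 184, 14, 14, 159] [ 0.5641 -0.2867  0.134 ]
[362.0435 196.5901] [355, 190, 15, 14, 161] [ 0.5525 -0.2169  0.134 ]
[409.4161 233.8696] [403, 227, 14, 15, 161] [ 0.4909 -0.2967  0.134 ]
[368.359  238.6346] [362, 232, 14, 14, 156] [ 0.4815 -0.228   0.134 ]
[433.7078 212.6623] [427, 206, 15, 14, 154] [ 0.5292 -0.3399  0.126 ]
[378.9551 222.3388] [371, 211, 16, 23, 245] [ 0.5106 -0.2467  0.126 ]
[430.73 259.42] [427, 251, 11, 17, 100] [ 0.4495 -0.3342  0.126 ]
[444.5901 256.3478] [438, 250, 14, 14, 161] [ 0.4552 -0.3577  0.126 ]
[391.8617 275.5319] [385, 272, 14, 8, 94] [ 0.4212 -0.2688  0.126 ]
```

View pics/s11.png

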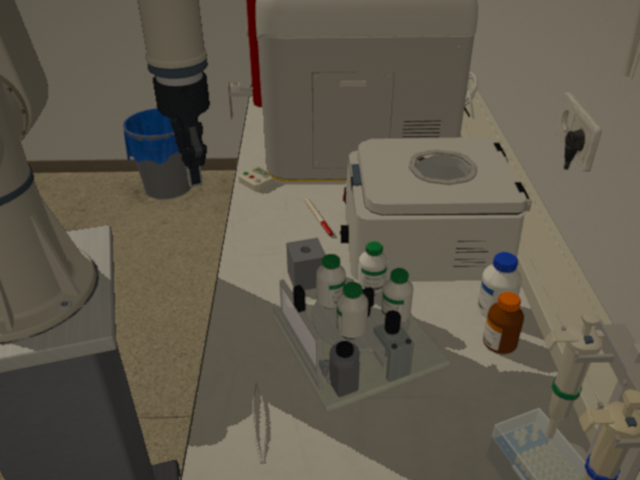

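The side view shows all four bottles upright on the pads, the pin in at (393,325) and the guard shut with its handle at (299,298). The stand has been knocked to (305,262), which doesn't affect the result.

```bash
python3 -c "
from plant import robot
print(robot.finish_job())"
```

```text
the job is handed in; nothing more can be done
None
```

I did every step and handed the job in, but no verdict came back: the pin is in, four bottles stand on the pads, the guard looks latched and the button was pressed fully. Two doubts remain: I judged the latch from the pictures and the hard stop after only 68 mm of travel, and the push into that stop reached about 71 N along the push (about 79 N in all), carried by the fingers as far as I can tell.

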